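# Send a batch of hoist hooks to the free bay

## Task

First throw the empty carton that was left on the transfer carriage into the blue bin, and lay all the yellow hoist hooks on the carriage's black deck, side by side, not on top of each other. Only when all that is done, wind the crank by its black grip to run the carriage to the bay with the green marker, until the white pointer stands in line with that marker, never to the red one, and then push the white call button right down. Leave the dark unpainted hook, the paint tin and the oil bottle where they are.

Things in the scene. Friction and masses are not known exactly. Their poses are not given: they have to be found in the camera images.
- hook1: Yellow hoist hook, lying flat on the table (two to four of hook1 to hook4 are there). The block is 50 x 28 x 34 mm (x, y, z), origin at the centre of the block's underside; the open ring of the hook (8 mm radius bar, 52 mm across, 18 mm high) reaches along the body's -x to 84 mm from the origin. 0.3 to 0.45 kg. Take it by the block across its 28 mm width. z is up while it lies as at the start. 
- hook2: Yellow hoist hook, lying flat on the table (two to four of hook1 to hook4 are there). The block is 50 x 28 x 34 mm (x, y, z), origin at the centre of the block's underside; the open ring of the hook (8 mm radius bar, 52 mm across, 18 mm high) reaches along the body's -x to 84 mm from the origin. 0.3 to 0.45 kg. Take it by the block across its 28 mm width. z is up while it lies as at the start. 
- hook3: Yellow hoist hook, lying flat on the table (two to four of hook1 to hook4 are there). The block is 50 x 28 x 34 mm (x, y, z), origin at the centre of the block's underside; the open ring of the hook (8 mm radius bar, 52 mm across, 18 mm high) reaches along the body's -x to 84 mm from the origin. 0.3 to 0.45 kg. Take it by the block across its 28 mm width. z is up while it lies as at the start. 
- hook4: Yellow hoist hook, lying flat on the table (two to four of hook1 to hook4 are there). The block is 50 x 28 x 34 mm (x, y, z), origin at the centre of the block's underside; the open ring of the hook (8 mm radius bar, 52 mm across, 18 mm high) reaches along the body's -x to 84 mm from the origin. 0.3 to 0.45 kg. Take it by the block across its 28 mm width. z is up while it lies as at the start. 
- hook_dark: Dark rust-brown unpainted hook, of the same shape as the yellow ones; not to be moved. The block is 50 x 28 x 34 mm (x, y, z), origin at the centre of the block's underside; the open ring of the hook (8 mm radius bar, 52 mm across, 18 mm high) reaches along the body's -x to 84 mm from the origin. 0.3 to 0.45 kg. Take it by the block across its 28 mm width. z is up while it lies as at the start. 
- carton: Empty plain cardboard carton, 56 x 56 x 60 mm high, 0.06 kg, standing on the deck at the start. Origin at the centre of its underside.
- bin: Blue open bin fixed on the table, 120 x 130 x 50 mm high (x, y, z), walls and floor 4 mm thick. Origin at the centre of its underside.
- deck (a point): Centre of the top of the carriage's flat black deck, 154 x 282 mm (x, y) outside, 50 mm above the table, with a 20 mm high, 4 mm thick wall all round; white lines divide it into four lanes along x, 60 (inner) and 77 mm (outer) wide. The carriage slides along this frame's y, by the crank only. A white pointer sticks out of the middle of the +x wall, at y = 0, to x = 89 mm.
- crank_axis (a point): Point on the crank's upright axis, at the arm's underside, 88 mm above the table, on a blue gearbox (85 mm square, 70 mm high) on the robot's side of the deck, 145 mm in -x from the bench's middle. Its frame is the fixed bench's: the carriage runs along its y. The grip's circle is 50 mm in radius.
- crank_grip (a point): On the axis of the crank's upright black grip, a cylinder 26 mm in diameter from 38 mm below to 28 mm above this point (100 to 166 mm above the table). It spins freely about its own axis on the end of the crank arm, 50 mm from the crank's axis, so the hand need not turn. Turning takes about 4 N along the circle; the carriage travels up to 125 mm each way from the bench's middle.
- crank (a joint): Angle of the crank, rad, positive counter-clockwise from above, 0 when the arm points along the bench's +x. One turn (6.283 rad) moves the carriage 25 mm; counter-clockwise moves it towards +y of the bench (at 0 rad the carriage is in the middle).
- marker_green: Green marker: tilted 56 mm wide plate on a short post, 90 mm high, fixed on the far side of the track, 105 mm in +x from the line of the deck's centre, 75 to 105 mm to one side of the bench's middle. It marks the free bay; it may be at the left or the right end. Origin at the centre of its underside.
- marker_red: Red marker of the same shape at the other end: the occupied bay.
- call_top (a point): Centre of the top of the round white call button (radius 20 mm) in a black housing on the bench's robot side, 165 mm to the right of (in -y from) the gearbox; it is pressed straight down, 6 mm, and springs back; fully down takes 5 N.
- call (a joint): How far the button is pressed, m: 0 up, 0.006 fully down.
- tin: Paint tin with yellow label, radius 32 mm, 85 mm high; a bystander. Origin at the centre of its underside.
- oil: Bottle with red label, radius 30 mm, 150 mm high; a bystander. Origin at the centre of its underside.
Mind the look-alikes: they are no part of the job. Leave any pink or purple look-alike of the hook1 alone.

How it is judged:
On the way, in this order (a step that is already met when the one before it is completed fails the run):
1. the carton is in the bin and every yellow hook lies on the deck (x of hook1 in the frame of deck between -0.073 and 0.073 m and y of hook1 in the frame of deck between -0.13 and 0.13 m and z of each of hook1, hook2, hook3, hook4 in the frame of deck above -0.005 m and (z of hook1 in the frame of deck below 0.025 m or (angle between hook1's own z axis and vertical above 2.5 rad and z of hook1 in the frame of deck below 0.042 m)) and linear speed of each of hook1, hook2, hook3, hook4, carton below 0.03 m/s and x of hook2 in the frame of deck between -0.073 and 0.073 m and y of hook2 in the frame of deck between -0.13 and 0.13 m and (z of hook2 in the frame of deck below 0.025 m or (angle between hook2's own z axis and vertical above 2.5 rad and z of hook2 in the frame of deck below 0.042 m)) and x of hook3 in the frame of deck between -0.073 and 0.073 m and y of hook3 in the frame of deck between -0.13 and 0.13 m and (z of hook3 in the frame of deck below 0.025 m or (angle between hook3's own z axis and vertical above 2.5 rad and z of hook3 in the frame of deck below 0.042 m)) and x of hook4 in the frame of deck between -0.073 and 0.073 m and y of hook4 in the frame of deck between -0.13 and 0.13 m and (z of hook4 in the frame of deck below 0.025 m or (angle between hook4's own z axis and vertical above 2.5 rad and z of hook4 in the frame of deck below 0.042 m)) and x of carton in the frame of bin between -0.06 and 0.06 m and y of carton in the frame of bin between -0.065 and 0.065 m and height (world z) of carton below 0.075 m), for 0.2 s.
2. the carriage's pointer stands in line with the green marker, the hooks still on it (x of hook1 in the frame of deck between -0.073 and 0.073 m and y of hook1 in the frame of deck between -0.13 and 0.13 m and z of each of hook1, hook2, hook3, hook4 in the frame of deck above -0.005 m and (z of hook1 in the frame of deck below 0.025 m or (angle between hook1's own z axis and vertical above 2.5 rad and z of hook1 in the frame of deck below 0.042 m)) and linear speed of each of hook1, hook2, hook3, hook4 below 0.03 m/s and x of hook2 in the frame of deck between -0.073 and 0.073 m and y of hook2 in the frame of deck between -0.13 and 0.13 m and (z of hook2 in the frame of deck below 0.025 m or (angle between hook2's own z axis and vertical above 2.5 rad and z of hook2 in the frame of deck below 0.042 m)) and x of hook3 in the frame of deck between -0.073 and 0.073 m and y of hook3 in the frame of deck between -0.13 and 0.13 m and (z of hook3 in the frame of deck below 0.025 m or (angle between hook3's own z axis and vertical above 2.5 rad and z of hook3 in the frame of deck below 0.042 m)) and x of hook4 in the frame of deck between -0.073 and 0.073 m and y of hook4 in the frame of deck between -0.13 and 0.13 m and (z of hook4 in the frame of deck below 0.025 m or (angle between hook4's own z axis and vertical above 2.5 rad and z of hook4 in the frame of deck below 0.042 m)) and y of marker_green in the frame of deck between -0.012 and 0.012 m), for 0.3 s.
3. the call button is pressed right down with the carriage there (y of marker_green in the frame of deck between -0.012 and 0.012 m and value of joint call above 0.0045 m), for 0.05 s.
At the end, for the whole second after the job is handed in: every yellow hook rests on the deck (origin inside its outline, none on top of another), the carton rests in the bin (origin inside, below 75 mm), the pointer is within 12 mm of the green marker along the track, and the button was pressed there (4.5 of 6 mm or more) and let go (all of step 2 and x of carton in the frame of bin between -0.06 and 0.06 m and y of carton in the frame of bin between -0.065 and 0.065 m and height (world z) of carton below 0.075 m and linear speed of carton below 0.03 m/s and value of joint call below 0.003 m); the robot touches nothing.
It fails at once if the dark hook, the tin or the oil bottle is moved (more than 30 mm) (distance of any of hook_dark, tin, oil from where it was at the start of the episode above 0.03 m).
It fails at once if the carriage is run to the red marker (within 12 mm) (y of marker_red in the frame of deck between -0.012 and 0.012 m).
Of hook1, hook2, hook3, hook4 only 2 to 4 are there at a start; the rules pass over those that are not, and their reading is None.
At some moment in a run one of hook1, hook2, hook3, hook4 may be knocked a few centimetres aside while the robot is not near it.
Once in a run the grip may slacken for a moment while it holds something.
It also fails if it takes over 210 s, if anything falls off the work surface, if the arm or the gripper's body presses on something with over 40 N, if the wrist force passes 120 N, or if a joint passes its speed limit or range.

## Robot

A 7-joint arm with a two-finger parallel gripper is mounted at the origin on the work surface. World frame = base frame: x ahead of the robot, y to its left, z up, the work surface at z = 0. Lengths are in m, angles in rad, forces in N, time in s.
With the tool pointing down it reaches from about 0.4 to 0.85 m from the base axis. Payload 10.4 kg.
Tool frame: the origin (TCP) lies between the finger pads; the fingertips stand 19 mm ahead of it and the grasp point (between the pads) is the TCP; x points along the fingers, y is the direction in which the jaws open and shut, and the axes are right-handed (so a half turn about x gives the same grasp; the last joint's range is limited). The gripper opens to 87 mm and grips with 3 to 60 N. Pads are 19 mm wide; open, the fingers measure 117 mm over their backs; the gripper's body (75 mm by 190 mm) begins 51 mm behind the grasp point.
Start: joints at [1.233, 0.332, -0.065, 1.46, 0.022, 1.35, -0.088], TCP at [0.194, -0.594, 0.242] pointing down, gripper open.
Joint ranges: [-2.6, 2.6], [-0.5, 2.12], [-1.47, 1.34], [0.16, 2.42], [-1.27, 4.41], [0.06, 2.06], [-2.6, 2.6]. Speed limits (rad/s): [2.22, 2.22, 2.79, 2.79, 3.14, 3.14, 3.14].

## Interface

Orientations are given as a unit quaternion [x, y, z, w].
In Python, from bench import r gives the robot as it stands.
- The arm moves only by the tool drive_tool, never from a script. Its argument "motion" is a list of rows, each a list of 4 numbers: the shift along the tool's x, y, z in cm, then the turn about the tool's x in units of 5 degrees (1.0 is 5 degrees). In form: [[tx, ty, tz, twist], ...]. A call has 1 to 20 rows; each row is the pose to reach, as a shift and turn from the pose commanded when the call began, along the tool's axes at that moment; what a row does not reach only later rows make up. A row lasts 1/12 s, in which the tool goes at most 41.7 mm and 7.16 degrees, less where a joint would pass 70% of its speed; a pose out of reach is approached as far as the arm can. A call with a gripper value outside its range is refused whole. "grip" is the closure in counts, from 0 (fully open) to 255 (shut), set as the call begins (left out, the last holds). The fingers move at their own pace and stop on an object; "force" is the grip in N (left out, the last holds). Time passes only in rows, so rows that repeat a pose let the fingers close. It gives the time, the measured TCP pose, the force and the opening at its end, in the units of the state.
- r.read_state(): the state, without advancing time (a new reading comes with each control period).
- r.camera(name): name is "scene" or "top" or "wrist"; returns the picture (480x640x3 uint8, red, green, blue); there is no depth.
- r.calibration(name): a dict with "fx", "fy", "cx", "cy" (pixels), "xyz" and "orientation" of the camera in the world. Camera axes: x right, y up, looking along -z (the intrinsics and any distortion apply to the point x, -y, -z); pixel columns grow to the right and rows downward; lengths in m; the calibration is good to about 2 mm. The wrist camera is an equidistant fisheye: a pixel r from the principal point sees the ray r / f radians off the axis. A picture is of the moment at which its call begins: read the wrist's pose just before it. calibration takes no time and is no camera call; for the wrist camera it gives the pose at the moment of the call.
- r.close_job(): hands the job in, once; it reports no verdict.
The state is a dict: "time": time; "joint_positions": joint angles; "joint_vel": joint speeds; "joint_torque": joint torques, N m; "ee_pos": TCP position; "eef_rot": TCP orientation; "ft_force": force on the tool from outside, world axes, zero at the start; "torque": the same for the moment, N m; "width": finger opening in m.
Only numpy, scipy, OpenCV 4.12 (cv2) and the standard library are available. Lean on these libraries where they do the work, as an engineer would, in place of code of your own. Each camera call takes 0.05 s, during which the arm holds its last target.

## Working session

There is one attempt and no reset: what is moved stays moved. The work goes in short steps, Python scripts to look and compute and a tool call to move; the robot and the scene stay as the last step left them, time stands still between calls to the robot, and variables do not carry over. Pictures are saved under pics/ and viewed, and the job is handed in when it is done.

Besides the shell and the picture viewer there is one more tool, called after "Request:" in YAML: its name, and indented under it one key for each argument. drive_tool: Moves the arm, as the interface text tells. Its arguments: {"type":"object","properties":{"motion":{"type":"array","items":{"type":"array","items":{"type":"number"}}},"grip":{"type":"number"},"force":{"type":"number"}},"required":["motion"]}

```bash
ls; mkdir -p pics
python3 - <<'E'
from bench import r
import cv2
print(r.read_state())
for n in("scene","top","wrist"):
    print(n,r.calibration(n)); cv2.imwrite(f"pics/{n}0.png",r.camera(n)[:,:,::-1])
E
```

```text
pics
{'time': 0.0, 'joint_positions': array([ 1.23339962,  0.33286986, -0.06472318,  1.4609395 ,  0.02162341,
        1.34989374, -0.08850199]), 'joint_vel': array([-2.76713877e-04, -3.44314470e-05, -1.54547903e-03, -2.33298446e-04,
        5.89582306e-04, -1.47911398e-03,  1.09717230e-03]), 'joint_torque': array([ 1.06090556e-03, -6.23249102e+01,  2.46177893e-02, -3.89881861e+01,
       -6.13690680e-02,  3.98660358e-02,  1.35459031e-04]), 'ee_pos': array([ 0.19340512, -0.59394588,  0.24075611]), 'eef_rot': array([-0.69825669, -0.11134293,  0.69846953, -0.11036608]), 'ft_force': array([ 0.53970756,  0.37068295, -0.19301032]), 'torque': array([-0.0183296 ,  0.05094654, -0.07774206]), 'width': 0.08718174855547166}
scene {'fx': 557.7186822333997, 'fy': 557.7186822333997, 'cx': 320.5986572618108, 'cy': 241.9767299791088, 'xyz': array([ 1.19282487, -0.20544738,  1.2598318 ]), 'orientation': array([0.19681437, 0.16841664, 0.63907875, 0.72420873])}
top {'fx': 467.662023275057, 'fy': 467.662023275057, 'cx': 324.2900248311175, 'cy': 238.46433454563126, 'xyz': array([ 0.37282413, -0.08760123,  1.44053644]), 'orientation': array([-0.03322591,  0.03938226,  0.71422489, -0.69801711])}
wrist {'fx': 371.64829954431775, 'fy': 371.64829954431775, 'cx': 318.3186669597001, 'cy': 240.91063594021452, 'xyz': array([ 0.25755757, -0.57255636,  0.38371476]), 'orientation': array([-0.10092853,  0.07464389, -0.58262894,  0.8029852 ])}
```

View pics/scene0.png

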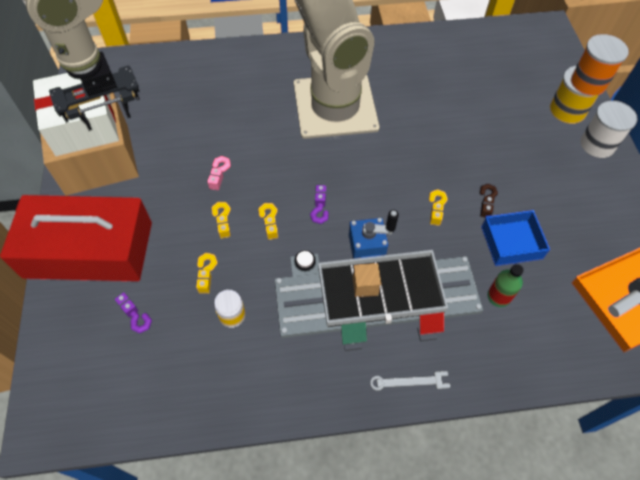

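View pics/top0.png

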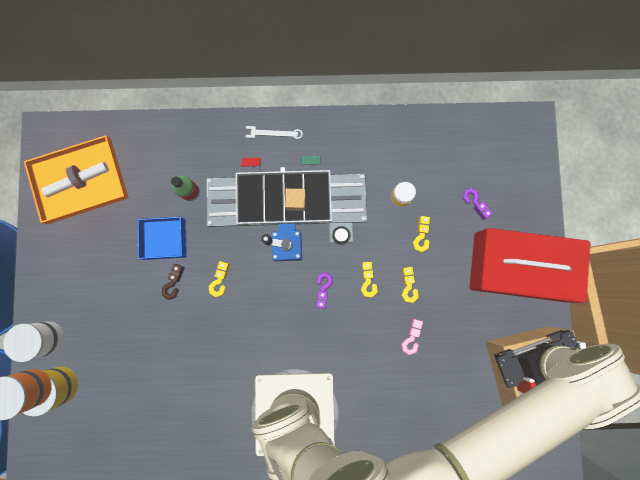

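View pics/wrist0.png

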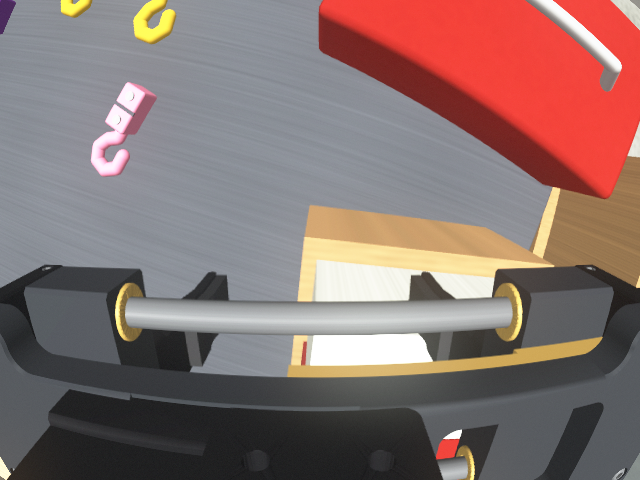

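```bash
cat > h.py <<'E'
import numpy as np, cv2
from scipy.spatial.transform import Rotation as R
from bench import r
def ray(n,u,v,c=None):
    c=c or r.calibration(n); d=np.array([(u-c['cx'])/c['fx'],-(v-c['cy'])/c['fy'],-1.])
    if n=='wrist':
        x,y=(u-c['cx'])/c['fx'],(v-c['cy'])/c['fy']; t=np.hypot(x,y)
        s=np.sin(t)/t if t>0 else 1
        d=np.array([x*s,-y*s,-np.cos(t)])
    return np.array(c['xyz']),R.from_quat(c['orientation']).apply(d)
def pt(n,u,v,z,c=None):
    o,d=ray(n,u,v,c); return o+d*(z-o[2])/d[2]
def proj(n,p,c=None):
    c=c or r.calibration(n); q=R.from_quat(c['orientation']).inv().apply(np.array(p)-c['xyz'])
    x,y,z=q[0],-q[1],-q[2]
    if n=='wrist':
        rr=np.hypot(x,y);t=np.arctan2(rr,z);x,y,z=x/rr*t,y/rr*t,1
    return np.array([c['cx']+c['fx']*x/z,c['cy']+c['fy']*y/z])
def tri(n1,p1,n2,p2):
    o1,d1=ray(n1,*p1);o2,d2=ray(n2,*p2)
    s=np.linalg.lstsq(np.c_[d1,-d2],o2-o1,rcond=None)[0]
    a,b=o1+d1*s[0],o2+d2*s[1]; return (a+b)/2,np.linalg.norm(a-b)
def mask(img,lo,hi):
    return cv2.inRange(cv2.cvtColor(img,cv2.COLOR_RGB2HSV),lo,hi)
def blobs(m,amin=60):
    n,l,s,c=cv2.connectedComponentsWithStats(m)
    return [(tuple(c[i].round(1)),int(s[i,4]),(l==i)) for i in range(1,n) if s[i,4]>=amin]
def pose():
    s=r.read_state(); return s['ee_pos'],R.from_quat(s['eef_rot'])
def yaw(rot):  # direction of jaw axis in world, deg
    y=rot.apply([0,1,0]); return np.degrees(np.arctan2(y[1],y[0]))
def rel(target,jawdeg=None):
    """motion in tool cm & 5deg units to reach world TCP target; jawdeg: jaw axis world angle mod 180"""
    p,rot=pose(); t=rot.inv().apply(np.array(target)-p)*100
    tw=None
    if jawdeg is not None:
        d=(jawdeg-yaw(rot)+90)%180-90
        tw=-d/5   # tool x down: turn + about x = clockwise from above
    return t.round(2),tw
E
python3 - <<'E'
from h import *
a=cv2.imread("pics/top0.png");b=cv2.imread("pics/scene0.png")
cr=lambda im,x,y,w,h,k:cv2.resize(im[y:y+h,x:x+w],None,fx=k,fy=k,interpolation=cv2.INTER_CUBIC)
cv2.imwrite("pics/c1.png",np.hstack([cr(a,340,205,110,110,3.6),cr(a,150,230,110,110,3.6)]))
cv2.imwrite("pics/c2.png",cr(a,195,125,200,150,4))
cv2.imwrite("pics/c3.png",cr(b,260,180,240,180,3.3))
for n,im in(("top",a),("scene",b)):
    rgb=im[:,:,::-1].copy()
    print(n,[(c,s) for c,s,_ in blobs(mask(rgb,(21,140,120),(33,255,255)))])
    print(n,'br',[(c,s) for c,s,_ in blobs(mask(rgb,(8,80,50),(19,255,255)))])
    print(n,'blue',[(c,s) for c,s,_ in blobs(mask(rgb,(103,120,80),(118,255,255)))])
    print(n,'green',[(c,s) for c,s,_ in blobs(mask(rgb,(65,80,40),(90,255,255)),25)])
    print(n,'red',[(c,s) for c,s,_ in blobs(mask(rgb,(0,150,80),(5,255,255)),25)])
E
```

```text
top [((np.float64(77.4), np.float64(180.8)), 3461), ((np.float64(421.7), np.float64(234.9)), 310), ((np.float64(222.9), np.float64(265.6)), 63), ((np.float64(366.5), np.float64(265.2)), 60), ((np.float64(407.4), np.float64(270.8)), 64), ((np.float64(217.3), np.float64(284.2)), 240), ((np.float64(368.3), np.float64(284.9)), 239), ((np.float64(409.4), np.float64(290.0)), 249), ((np.float64(68.4), np.float64(373.5)), 120), ((np.float64(56.1), np.float64(377.4)), 187)]
top br [((np.float64(70.0), np.float64(178.3)), 1556), ((np.float64(294.5), np.float64(199.1)), 429), ((np.float64(611.7), np.float64(300.5)), 6326), ((np.float64(513.7), np.float64(355.0)), 1369), ((np.float64(42.7), np.float64(383.1)), 286), ((np.float64(27.8), np.float64(388.9)), 499)]
top blue [((np.float64(161.7), np.float64(238.1)), 1904), ((np.float64(5.1), np.float64(227.7)), 123), ((np.float64(287.1), np.float64(242.5)), 697), ((np.float64(5.4), np.float64(290.8)), 687), ((np.float64(4.0), np.float64(363.7)), 215), ((np.float64(2.3), np.float64(452.5)), 240)]
top green [((np.float64(310.7), np.float64(159.7)), 138
[... 1131 characters left out ...]
), 129), ((np.float64(613.3), np.float64(296.2)), 3783), ((np.float64(8.9), np.float64(320.3)), 2255), ((np.float64(366.5), np.float64(279.7)), 875)]
scene blue [((np.float64(282.7), np.float64(15.8)), 199), ((np.float64(514.9), np.float64(237.6)), 2520), ((np.float64(367.2), np.float64(240.3)), 878), ((np.float64(614.5), np.float64(418.6)), 239), ((np.float64(96.0), np.float64(473.7)), 567)]
scene green [((np.float64(519.7), np.float64(280.4)), 47), ((np.float64(353.6), np.float64(332.9)), 455)]
scene red [((np.float64(42.6), np.float64(102.3)), 153), ((np.float64(77.8), np.float64(239.0)), 10487), ((np.float64(501.0), np.float64(297.9)), 162), ((np.float64(431.4), np.float64(322.9)), 440)]
```

View pics/c1.png

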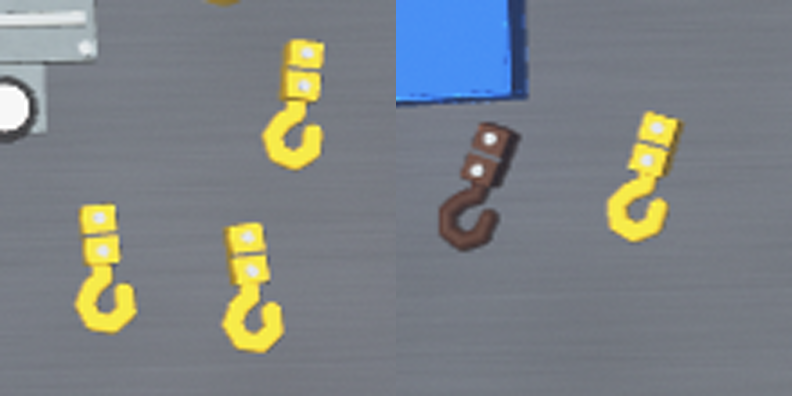

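View pics/c2.png

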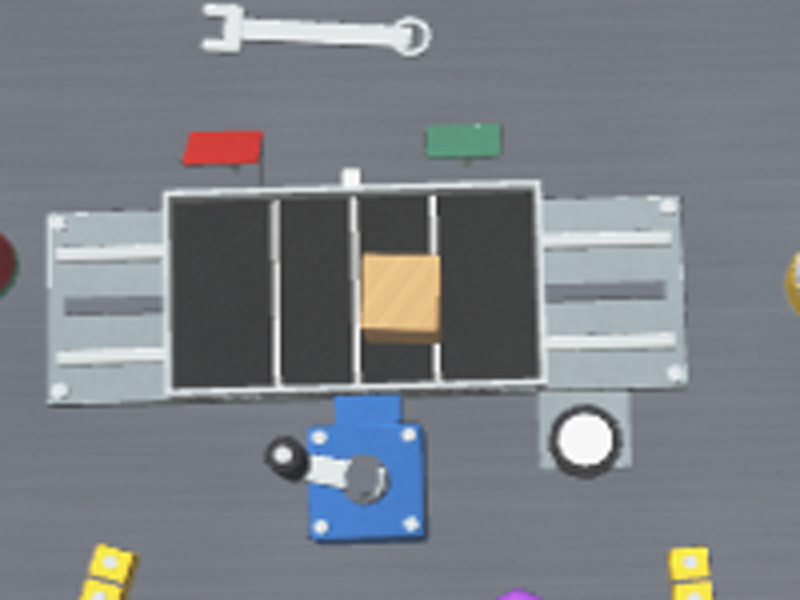

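View pics/c3.png

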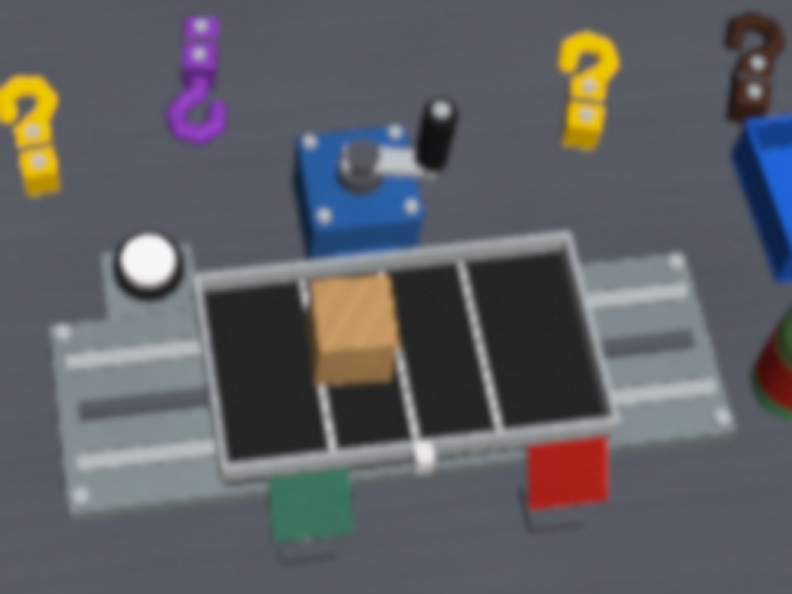

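Run:
```python
from h import *
f=lambda x,y:(195+x/4,125+y/4)
for k,v in dict(A=((425.3,219.4),(424.4,228.9)),B=((367.2,265.3),(368.6,274.7)),C=((408.3,270.8),(410,280.3)),D=((222.5,265.6),(219.7,274.4)),dark=((175.8,268.3),(172.6,277))).items():
    p,q=[pt('top',*a,0.035) for a in v]; d=p-q
    print(k,((p+q)/2).round(4),'x-axis deg',np.degrees(np.arctan2(d[1],d[0])).round(1),'sep',np.linalg.norm(d).round(4), proj('scene',(p+q)/2).round(1))
C=[pt('top',*f(*a),0.07) for a in((165,192),(540,183),(545,385),(168,393))]
print(np.round(C,4),'centre',np.mean(C,0).round(4),[np.linalg.norm(C[i]-C[i-1]).round(4) for i in range(4)])
d=C[0]-C[1]+C[3]-C[2];print('deck y dir',np.degrees(np.arctan2(d[1],d[0])))
g=lambda x,y:(260+x/3.3,180+y/3.3)
S=[pt('scene',*g(*a),0.07) for a in((615,415),(222,475),(197,275),(570,234))]
print('scene corners',np.round(S,4),np.mean(S,0).round(4))
# grip top, button, axis, carton, bin, pointer
print('grip',tri('top',f(285,456),'scene',g(442,107)),pt('top',*f(285,456),.166))
print('axis',tri('top',f(367,478),'scene',g(362,157)))
print('button',tri('top',f(585,440),'scene',g(148,260)))
print('carton top',[pt('top',*f(*a),.11).round(4) for a in((362,254),(440,254),(440,331),(361,327))])
print('pointer',pt('top',*f(350,170),.06),'green',tri('top',f(464,141),'scene',(353.6,332.9)),'red',tri('top',f(222,148),'scene',(431.4,322.9)))
m=mask(cv2.imread("pics/top0.png")[:,:,::-1].copy(),(100,100,60),(120,255,255))
for c,s,b in blobs(m,1500):
    re=cv2.minAreaRect(np.argwhere(b)[:,::-1].astype(np.float32));print(re,[pt('top',*q,.05).round(4) for q in cv2.boxPoints(re)])
```

```text
A [ 0.5544 -0.4078  0.035 ] x-axis deg -8.0 sep 0.0293 [201.6 277. ]
B [ 0.4195 -0.2302  0.035 ] x-axis deg 6.6 sep 0.0285 [269.7 223. ]
C [ 0.4    -0.3535  0.035 ] x-axis deg 7.8 sep 0.0288 [221.5 221.5]
D [0.4296 0.2097 0.035 ] x-axis deg -17.8 sep 0.0274 [436.9 208.9]
dark [0.4249 0.3498 0.035 ] x-axis deg -19.9 sep 0.0274 [488.1 202.1]
[[ 0.7163  0.157   0.07  ]
 [ 0.7172 -0.123   0.07  ]
 [ 0.5647 -0.123   0.07  ]
 [ 0.5649  0.1554  0.07  ]] centre [0.6408 0.0166 0.07  ] [np.float64(0.1514), np.float64(0.28), np.float64(0.1525), np.float64(0.2783)]
deck y dir 90.06223721049983
scene corners [[ 0.7166  0.158   0.07  ]
 [ 0.727  -0.1217  0.07  ]
 [ 0.5706 -0.1192  0.07  ]
 [ 0.5704  0.1595  0.07  ]] [0.6462 0.0192 0.07  ]
grip (array([0.50689324, 0.06127117, 0.16370598]), np.float64(0.004851696085004436)) [0.5061959 0.0586043 0.166    ]
axis (array([0.4972776 , 0.01103052, 0.09024595]), np.float64(0.005844622100641808))
button (array([ 0.52843057, -0.15244457,  0.02298744]), np.float64(0.002413964414968322))
carton top [array([0.6575, 0.0079, 0.11  ]), array([ 0.6563, -0.0484,  0.11  ]), array([ 0.6   , -0.0474,  0.11  ]), array([0.6041, 0.0094, 0.11  ])]
pointer [0.73272759 0.01956306 0.06      ] green (array([ 0.75274313, -0.06575565,  0.06245108]), np.float64(0.0020402462803717778)) red (array([0.75106508, 0.11564461, 0.06267871]), np.float64(0.0006457454444790057))
((161.26341247558594, 237.8223419189453), (41.380760192871094, 48.999149322509766), 87.61405944824219) [array([0.5898, 0.4609, 0.05  ]), array([0.5927, 0.3148, 0.05  ]), array([0.4685, 0.3088, 0.05  ]), array([0.4658, 0.4536, 0.05  ])]
((8.0, 277.0), (114.0, 16.0), 90.0) [array([0.5933, 0.8653, 0.05  ]), array([0.5922, 0.8178, 0.05  ]), array([0.2566, 0.8031, 0.05  ]), array([0.2577, 0.8494, 0.05  ])]
```

Run:
```python
from h import *
p,rot=pose(); print(p,yaw(rot),rot.as_matrix().round(3))
print(rel([.630,-.020,.25],90.5)); print(rel([.193,-.594,.32]))
```

```text
[ 0.19342939 -0.59403419  0.24096435] -71.96208140976009 [[-0.     0.31  -0.951]
 [ 0.001 -0.951 -0.31 ]
 [-1.    -0.001  0.   ]]
(array([ -0.86, -41.06, -59.29]), np.float64(3.5075837180479823))
(array([-7.9 , -0.02,  0.04]), None)
```

Request:
drive_tool:
  motion:
    - [-4,0,0,0]
    - [-8,-2,-2,0]
    - [-8,-4,-6,0.5]
    - [-8,-7,-10,1]
    - [-8,-9,-13,1.5]
    - [-7,-12,-17,2]
    - [-6,-14,-20,2.5]
    - [-5,-16,-24,3]
    - [-4,-19,-27,3.5]
    - [-3,-21,-31,3.5]
    - [-2,-24,-34,3.5]
    - [-1,-26,-38,3.5]
    - [-1,-29,-41,3.5]
    - [-1,-31,-45,3.5]
    - [-1,-33,-48,3.5]
    - [-1,-36,-52,3.5]
    - [-1,-38,-55,3.5]
    - [-1,-40,-58,3.5]
    - [-0.9,-41.1,-59.3,3.5]
    - [-0.9,-41.1,-59.3,3.5]
  grip: 0

```text
time: 1.82
ee_pos: [0.632, -0.0106, 0.2493]
eef_rot: [-0.707, -0.009, 0.707, -0.005]
ft_force: [-0.4, 1.4, 0.3]
width: 0.0868
```

Run:
```python
from h import *
p,rot=pose(); print(p,yaw(rot)); c=r.calibration('wrist');im=r.camera('wrist');cv2.imwrite("pics/w1.png",im[:,:,::-1])
t=r.camera('top');cv2.imwrite("pics/t1.png",t[:,:,::-1])
print(rel([.630,-.020,.095],90.5)); print(proj('wrist',[.630,-.02,.11],c))
m=mask(im,(8,80,50),(19,255,255))
for cc,s,b in blobs(m,800): print(cc,s,cv2.minAreaRect(np.argwhere(b)[:,::-1].astype(np.float32)))
```

```text
[ 0.632021   -0.01063042  0.24925371] -88.91442420919194
(array([1.546e+01, 2.400e-01, 1.000e-02]), np.float64(0.04834658519364439))
[332.33842482 237.12815633]
(np.float64(330.2), np.float64(212.3)) 964 ((328.9830627441406, 231.30462646484375), (73.88606262207031, 78.49008178710938), 3.1798300743103027)
```

View pics/w1.png

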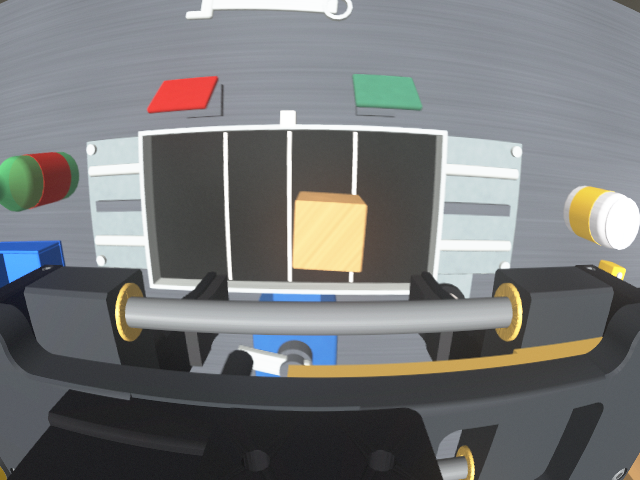

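Run:
```python
from h import *
p,rot=pose(); print(p,yaw(rot)); c=r.calibration('wrist')
q=[pt('wrist',*a,.11,c) for a in((293,200),(366,203),(363,271),(293,269))]
print(np.round(q,4),np.mean(q,0))
q=[pt('wrist',*a,.07,c) for a in((140,131),(447,130),(430,291),(150,291))]
print('deck',np.round(q,4),np.mean(q,0))
print('pointer',pt('wrist',288,118,.06,c))
print('bin?',pt('wrist',0,243,.05,c))
q=np.mean([pt('wrist',*a,.11,c) for a in((293,200),(366,203),(363,271),(293,269))],0)
print(rel([q[0],q[1],.095],90.5))
```

```text
[ 0.63032181 -0.01770993  0.24961662] -89.25826707403175
[[ 0.657   0.0031  0.11  ]
 [ 0.6555 -0.0531  0.11  ]
 [ 0.6002 -0.0532  0.11  ]
 [ 0.6012  0.0033  0.11  ]] [ 0.62849578 -0.0249748   0.11      ]
deck [[ 0.7174  0.1498  0.07  ]
 [ 0.718  -0.1299  0.07  ]
 [ 0.5661 -0.1251  0.07  ]
 [ 0.5599  0.1522  0.07  ]] [0.64033184 0.01173781 0.07      ]
pointer [0.72359436 0.01143119 0.06      ]
bin? [0.60085548 0.39290189 0.05      ]
(array([15.46,  0.74,  0.17]), np.float64(0.04834658519364439))
```

Request:
drive_tool:
  motion:
    - [3,0.1,0.1,0]
    - [6,0.1,0.1,0]
    - [9,0.1,0.1,0]
    - [12,0.1,0.1,0]
    - [14,0.1,0.1,0]
    - [15,0.1,0.1,0]
    - [15.3,0.1,0.1,0]
    - [15.3,0.1,0.1,0]

```text
time: 2.58
ee_pos: [0.629, -0.0219, 0.0978]
eef_rot: [-0.707, -0.003, 0.707, -0.003]
ft_force: [0.4, -0.1, 0.9]
width: 0.0869
```

Request:
drive_tool:
  motion:
    - [0,0,0,0]
    - [0,0,0,0]
    - [0,0,0,0]
    - [0,0,0,0]
    - [0,0,0,0]
    - [0,0,0,0]
    - [-2,0,0,0]
    - [-5,0,0,0]
    - [-8,0,0,0]
    - [-11,0,0,0]
    - [-14,0,0,0]
    - [-14,0,0,0]
  grip: 255
  force: 12

```text
time: 3.58
ee_pos: [0.6314, -0.0205, 0.2443]
eef_rot: [0.71, 0.003, -0.704, 0.003]
ft_force: [0.3, -0.1, 0.5]
width: 0.056
```

Run:
```python
from h import *
s=r.read_state();print(s['time'],s['ee_pos'],s['width'],s['ft_force'])
print(rel([.529,.385,.25],92)); print(rel([.529,.385,.065],92))
```

```text
3.5833 [ 0.63143716 -0.0204779   0.24432117] 0.05599388364962303 [ 0.32688302 -0.05470367  0.46807649]
(array([ -0.67, -40.64,   9.86]), np.float64(-0.2931074553269468))
(array([ 17.83, -40.65,  10.03]), np.float64(-0.2931074553269468))
```

Request:
drive_tool:
  motion:
    - [-1,-3,1,0]
    - [-2,-6,2,0]
    - [-2,-9,3,0]
    - [-2,-12,4,0]
    - [-2,-15,5,0]
    - [-2,-18,6,0]
    - [-2,-21,7,0]
    - [-2,-24,8,0]
    - [-2,-27,9,0]
    - [-2,-30,10,0]
    - [-1,-33,10,0]
    - [0,-36,10,0]
    - [0,-39,10,0]
    - [0,-40,10,0]
    - [0,-40.6,10,0]
    - [0,-40.6,10,0]

```text
time: 4.92
ee_pos: [0.525, 0.385, 0.2373]
eef_rot: [-0.707, -0.004, 0.707, -0.004]
ft_force: [-0.0, 0.1, -0.5]
width: 0.0561
```

Run:
```python
from h import *
s=r.read_state();print(s['time'],s['ee_pos'],s['width'],s['ft_force'])
c=r.calibration('wrist');im=r.camera('wrist');cv2.imwrite("pics/w2.png",im[:,:,::-1]); print(proj('wrist',[.529,.385,.05],c))
```

```text
4.9167 [0.52501126 0.38496041 0.23728449] 0.056105976458216654 [-0.04740994  0.12676383 -0.54755932]
[319.38508022 217.71114173]
```

View pics/w2.png

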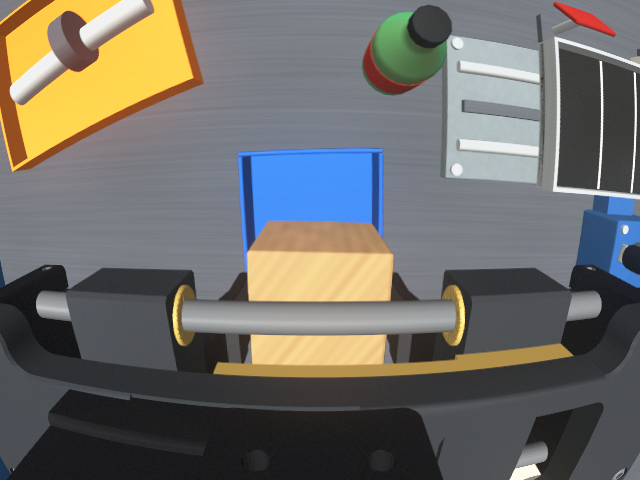

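Run:
```python
from h import *
for a in((240,153),(382,150),(240,250),(382,250)): print(pt('wrist',*a,.05))
print(rel([.525,.385,.06]))
```

```text
[0.58847029 0.45507574 0.05      ]
[0.59196881 0.3285391  0.05      ]
[0.49851486 0.45769091 0.05      ]
[0.49985017 0.32482522 0.05      ]
(array([17.74, -0.15,  0.06]), None)
```

Request:
drive_tool:
  motion:
    - [3,-0.6,-0.5,0]
    - [6,-0.6,-0.5,0]
    - [9,-0.6,-0.5,0]
    - [12,-0.6,-0.5,0]
    - [15,-0.6,-0.5,0]
    - [16.5,-0.6,-0.5,0]
    - [17,-0.6,-0.5,0]
    - [17,-0.6,-0.5,0]
    - [17,-0.6,-0.5,0]

```text
time: 5.72
ee_pos: [0.5313, 0.3903, 0.0693]
eef_rot: [0.708, 0.003, -0.706, 0.003]
ft_force: [0.5, -0.6, 0.5]
width: 0.0562
```

Request:
drive_tool:
  motion:
    - [0,0,0,0]
    - [0,0,0,0]
    - [0,0,0,0]
    - [0,0,0,0]
    - [-1,0,0,0]
    - [-4,0,0,0]
    - [-8,0,0,0]
    - [-12,0,0,0]
    - [-16,0,0,0]
    - [-18,0,0,0]
    - [-18,0,0,0]
  grip: 40

```text
time: 6.63
ee_pos: [0.5314, 0.392, 0.2547]
eef_rot: [0.71, 0.005, -0.705, 0.001]
ft_force: [0.4, 0.1, 0.8]
width: 0.0732
```

Run:
```python
from h import *
s=r.read_state();print(s['time'],s['ee_pos'],s['width'],s['ft_force'])
im=r.camera('scene');cv2.imwrite("pics/s2.png",im[:,:,::-1])
t=r.camera('top');cv2.imwrite("pics/t2.png",t[:,:,::-1])
for v in(((425.3,219.4),(424.4,228.9)),):pass
print(rel([.4296,.2097,.12],90-17.8))
```

```text
6.6333 [0.53139444 0.39199136 0.25470857] 0.0732142211149351 [0.3699624  0.09421222 0.83961264]
(array([12.85, 18.  , 10.27]), np.float64(3.669884080172352))
```

View pics/s2.png

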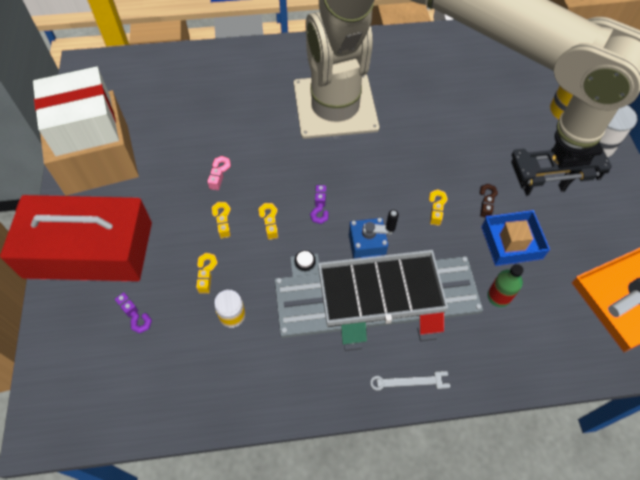

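Request:
drive_tool:
  motion:
    - [0,3,2,0.5]
    - [0,6,4,1]
    - [0,9,6,1.5]
    - [0,12,8,2]
    - [0,15,9,3]
    - [2,17,10,3.7]
    - [3,18,10.3,3.7]
    - [4,18,10.3,3.7]
    - [4,18,10.3,3.7]
    - [4,18,10.3,3.7]
    - [4,18,10.3,3.7]

```text
time: 7.65
ee_pos: [0.4291, 0.2105, 0.2077]
eef_rot: [-0.698, 0.11, 0.699, 0.11]
ft_force: [-0.4, -0.2, 0.4]
width: 0.0735
```

Run:
```python
from h import *
p,rot=pose();print(p,yaw(rot))
c=r.calibration('wrist');im=r.camera('wrist');cv2.imwrite("pics/w3.png",im[:,:,::-1]); print(proj('wrist',[.4296,.2097,.035],c),c['xyz'],c['orientation'])
```

```text
[0.42909299 0.21046123 0.20773014] -107.8635901077813
[319.94619235 224.27880163] [0.49329435 0.19008538 0.35056844] [ 0.07354152 -0.10243766  0.80171181 -0.58425709]
```

View pics/w3.png

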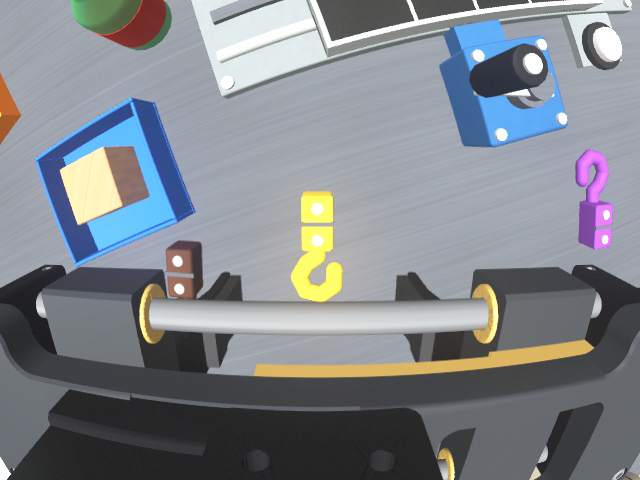

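Request:
drive_tool:
  motion:
    - [3.5,0.1,0,0]
    - [7,0.1,0,0]
    - [10.5,0.1,0,0]
    - [14,0.1,0,0]
    - [16.5,0.1,0,0]
    - [17.8,0.1,0,0]
    - [18.3,0.1,0,0]
    - [18.3,0.1,0,0]
    - [18.3,0.1,0,0]

```text
time: 8.45
ee_pos: [0.4293, 0.2092, 0.0254]
eef_rot: [0.699, -0.11, -0.698, -0.11]
ft_force: [0.7, 0.0, 0.7]
width: 0.0733
```

Request:
drive_tool:
  motion:
    - [0,0,0,0]
    - [0,0,0,0]
    - [0,0,0,0]
    - [0,0,0,0]
    - [0,0,0,0]
    - [0,0,0,0]
    - [0,0,0,0]
    - [0,0,0,0]
    - [-1,0,0,0]
    - [-3,0,0,0]
    - [-6,0,0,0]
    - [-9,0,0,0]
    - [-12,0,0,0]
    - [-15,0,0,0]
    - [-16,0,0,0]
    - [-16,0,0,0]
  grip: 255
  force: 35

```text
time: 9.78
ee_pos: [0.4297, 0.2089, 0.1872]
eef_rot: [0.7, -0.11, -0.697, -0.111]
ft_force: [0.5, -0.0, -4.1]
width: 0.0277
```

Run:
```python
from h import *
s=r.read_state();print(s['time'],s['ee_pos'],s['width'],s['ft_force'])
d=np.array([.641,.0175,.05])
print(rel(d+[.025,.097,.15],90.5))
im=r.camera('wrist');cv2.imwrite("pics/w4.png",im[:,:,::-1])
```

```text
9.7833 [0.42973778 0.20887403 0.1871507 ] 0.027703323535035775 [ 0.52017287 -0.04823189 -4.11205708]
(array([ -1.19,   1.69, -25.39]), np.float64(-3.69260726191485))
```

View pics/w4.png

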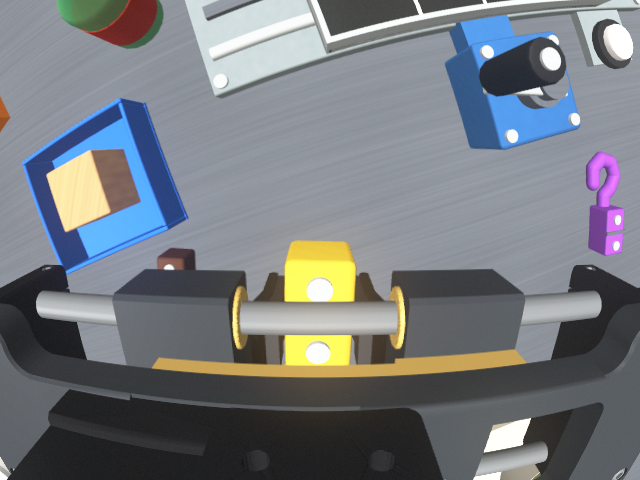

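Request:
drive_tool:
  motion:
    - [-1,0.2,-3,0]
    - [-2,0.4,-6,-0.7]
    - [-2,0.6,-9,-1.4]
    - [-2,0.8,-12,-2.1]
    - [-2,1,-15,-2.8]
    - [-2,1.2,-18,-3.4]
    - [-2,1.4,-21,-3.7]
    - [-2,1.6,-24,-3.7]
    - [-1.2,1.7,-25.4,-3.7]
    - [-1.2,1.7,-25.4,-3.7]
    - [-1.2,1.7,-25.4,-3.7]
    - [-1.2,1.7,-25.4,-3.7]

```text
time: 10.83
ee_pos: [0.6638, 0.1146, 0.1946]
eef_rot: [-0.706, -0.004, 0.708, -0.004]
ft_force: [0.4, -0.0, -3.4]
width: 0.0281
```

Run:
```python
from h import *
s=r.read_state();print(s['time'],s['ee_pos'],s['width'],s['ft_force'])
d=np.array([.641,.0175,.05])
c=r.calibration('wrist')
im=r.camera('wrist');cv2.imwrite("pics/w5.png",im[:,:,::-1])
for k in((.077,.141,.02),(.077,-.141,.02),(.077,.06,0),(.077,0,0)): print(proj('wrist',d+k,c))
print(rel(d+[.025,.097,.027],90.5))
```

```text
10.8333 [0.66375789 0.11456406 0.19459451] 0.02814881511095726 [ 0.36685291 -0.04950977 -3.3999923 ]
[259.40476835 164.99425901]
[591.18341175 182.01291984]
[368.18405173 164.681491  ]
[441.8541511  167.86001901]
(array([11.85,  0.03, -0.23]), np.float64(0.02395063881349415))
```

View pics/w5.png

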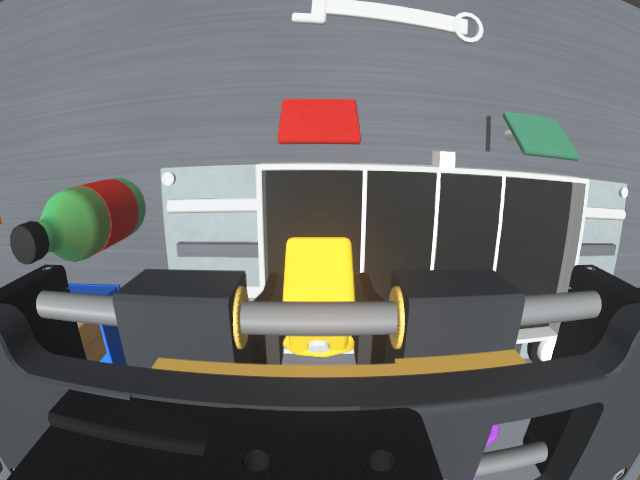

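Run:
```python
from h import *
im=r.camera('scene');cr=im[210:340,320:480]
w=cv2.imread('pics/w5.png')[220:400,230:410]
cv2.imwrite("pics/s5.png",np.hstack([cv2.resize(cr[:,:,::-1],(500,406),interpolation=cv2.INTER_CUBIC)[:400],cv2.resize(w,(300,400))]))
s=r.read_state();print(s['torque'],s['ft_force'])
```

```text
[ 0.01670074 -0.03459731 -0.00790704] [ 0.22280436  0.01102662 -2.25571305]
```

View pics/s5.png

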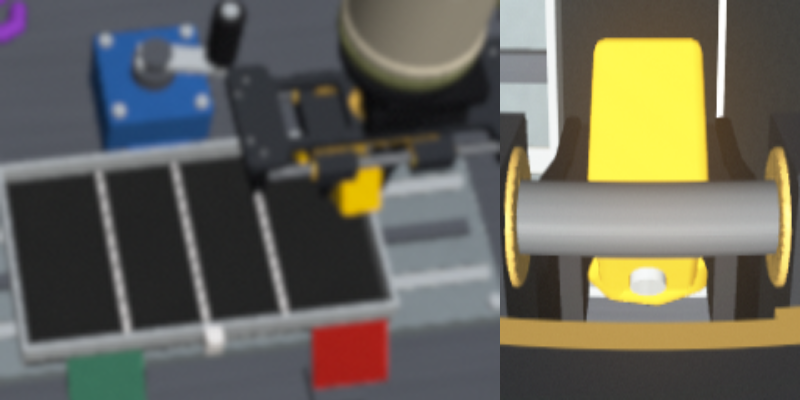

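Request:
drive_tool:
  motion:
    - [0,0,1,0]
    - [0.5,0,1.8,0]
    - [2,0,1.8,0]
    - [3.5,0,1.8,0]
    - [4.5,0,1.8,0]
    - [5,0,1.8,0]
    - [5,0,1.8,0]

```text
time: 11.52
ee_pos: [0.6463, 0.1137, 0.1455]
eef_rot: [-0.706, -0.003, 0.708, -0.004]
ft_force: [0.2, -0.5, -3.8]
width: 0.0277
```

Run:
```python
from h import *
s=r.read_state();print(s['time'],s['ee_pos'],s['width'],s['ft_force'])
im=r.camera('scene');cr=im[210:340,320:480]
w=r.camera('wrist')[200:400,230:410,::-1]
cv2.imwrite("pics/s6.png",np.hstack([cv2.resize(cr[:,:,::-1],(500,406),interpolation=cv2.INTER_CUBIC)[:400],cv2.resize(w,(300,400))]))
```

```text
11.5167 [0.64625719 0.11373945 0.14551058] 0.027710948244856468 [ 0.18083662 -0.49035974 -3.80804253]
```

View pics/s6.png

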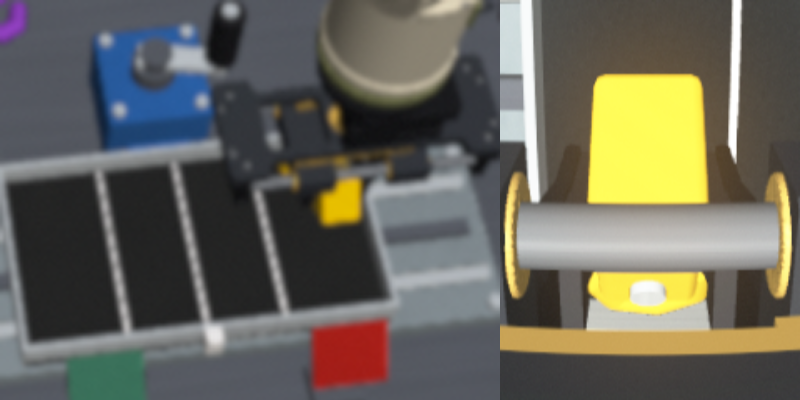

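Run:
```python
from h import *
w=r.camera('wrist')[225:360,250:390,::-1]
b=cv2.imread('pics/w4.png')[225:380,250:390]
f=lambda i:cv2.convertScaleAbs(cv2.resize(i,(400,430),interpolation=cv2.INTER_CUBIC),alpha=.8)
cv2.imwrite("pics/s7.png",np.hstack([f(w),f(b)]))
```

```text
(no output)
```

View pics/s7.png

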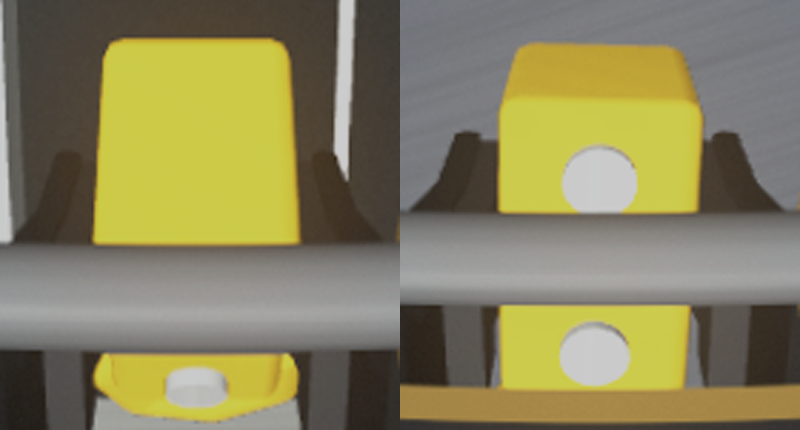

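Request:
drive_tool:
  motion:
    - [1,0,0,0]
    - [2,0,0,0]
    - [2.5,0,-0.3,0]
    - [3,0,-0.6,0]
    - [3.5,0,-0.9,0]
    - [4,0,-1.2,0]
    - [4.5,0,-1.5,0]
    - [5,0,-1.8,0]
    - [5.5,0,-2,0]
    - [6,0,-2.2,0]
    - [6.4,0,-2.3,0]
    - [6.6,0,-2.3,0]
    - [6.6,0,-2.3,0]
  force: 15
  grip: 255

```text
time: 12.75
ee_pos: [0.6694, 0.1138, 0.0797]
eef_rot: [-0.706, -0.003, 0.708, -0.003]
ft_force: [-0.7, 0.9, -3.9]
width: 0.0283
```

Run:
```python
from h import *
s=r.read_state();print(s['time'],s['ee_pos'],s['width'],s['ft_force'])
im=r.camera('scene');cr=im[210:340,320:480]
w=r.camera('wrist')[225:360,250:390,::-1]
cv2.imwrite("pics/s8.png",np.hstack([cv2.resize(cr[:,:,::-1],(500,406),interpolation=cv2.INTER_CUBIC)[:400],cv2.resize(w,(300,400))]))
```

```text
12.75 [0.66936215 0.11379715 0.07967021] 0.028257919265003775 [-0.72903102  0.92491057 -3.90127957]
```

View pics/s8.png

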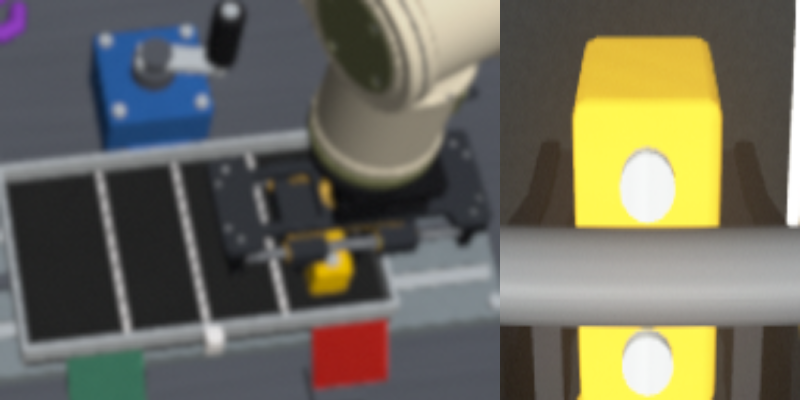

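Request:
drive_tool:
  motion:
    - [0.2,0,0,0]
    - [0.4,0,0,0]
    - [0.4,0,0,0]

```text
time: 13.1
ee_pos: [0.6703, 0.1138, 0.0782]
eef_rot: [0.707, 0.003, -0.707, 0.003]
ft_force: [-5.1, -1.7, 11.5]
width: 0.0281
```

Request:
drive_tool:
  motion:
    - [0,0,0,0]
    - [0,0,0,0]
    - [0,0,0,0]
    - [0,0,0,0]
    - [-1,0,0,0]
    - [-3,0,0,0]
    - [-6,0,0,0]
    - [-9,0,0,0]
    - [-12,0,0,0]
    - [-15,0,0,0]
    - [-17,0,0,0]
    - [-17,0,0,0]
    - [-17,0,0,0]
  grip: 145

```text
time: 14.18
ee_pos: [0.6705, 0.1141, 0.2485]
eef_rot: [0.708, 0.004, -0.706, 0.003]
ft_force: [-0.3, 0.5, -1.5]
width: 0.0378
```

Run:
```python
from h import *
s=r.read_state();print(s['time'],s['ee_pos'],s['width'],s['ft_force'])
c=r.calibration('wrist')
im=r.camera('wrist');cv2.imwrite("pics/w9.png",im[:,:,::-1])
t=r.camera('top');cv2.imwrite("pics/t9.png",cv2.resize(t[100:340,140:460,::-1],None,fx=2.5,fy=2.5,interpolation=cv2.INTER_CUBIC))
print(rel([.4195,-.2302,.2],90+6.6))
```

```text
14.1833 [0.67054089 0.11409798 0.24849588] 0.037781658070570316 [-0.272644    0.51498932 -1.54289255]
(array([ 4.62, 34.15, 25.33]), np.float64(-1.2117689339975413))
```

View pics/w9.png

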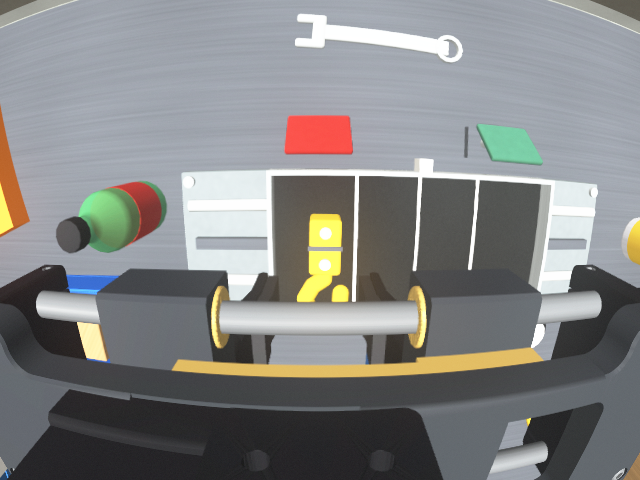

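View pics/t9.png

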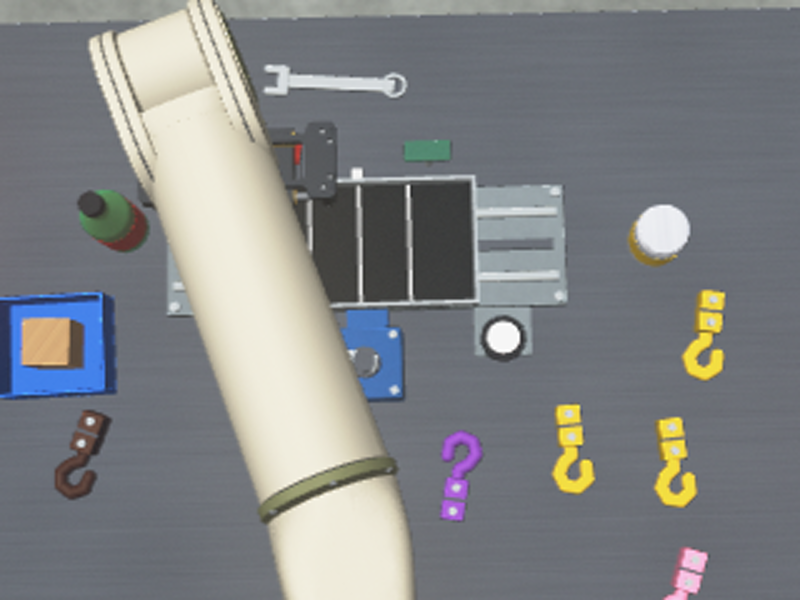

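Request:
drive_tool:
  motion:
    - [0,2.6,2,0]
    - [0,5.3,4,0]
    - [0,8,6,0]
    - [0,10.6,8,0]
    - [0,13.3,10,0]
    - [0,16,12,-0.3]
    - [0,18.6,14,-0.6]
    - [0,21.3,16,-1]
    - [0,24,18,-1.2]
    - [0,26.6,20,-1.2]
    - [1,29.3,22,-1.2]
    - [2,32,24,-1.2]
    - [3,34,25.3,-1.2]
    - [3,34.1,25.3,-1.2]
    - [3,34.1,25.3,-1.2]
    - [3,34.1,25.3,-1.2]
  grip: 60

```text
time: 15.62
ee_pos: [0.4203, -0.2288, 0.2161]
eef_rot: [-0.706, -0.041, 0.706, -0.04]
ft_force: [0.4, -0.6, 0.5]
width: 0.0665
```

```bash
cat > look.py <<'E'
from h import *
import sys
def look(name,guess,jaw,z=.024):
    p,rot=pose();c=r.calibration('wrist');im=r.camera('wrist')
    w=im.copy(); q=proj('wrist',guess,c); cv2.drawMarker(w,tuple(int(round(a)) for a in q),(255,0,0),cv2.MARKER_CROSS,12,1)
    cv2.imwrite(f"pics/{name}.png",w[:,:,::-1]); print(p,yaw(rot),'guess px',q.round(1),rel([guess[0],guess[1],z],jaw))
    m=mask(im,(20,120,100),(34,255,255))
    for cc,s,b in blobs(m,100): print(cc,s,np.argwhere(b).min(0)[::-1],np.argwhere(b).max(0)[::-1])
E
python3 -c "
from look import *
look('w10',[.4195,-.2302,.035],96.6)"
```

```text
[ 0.42031879 -0.22879691  0.21606393] -83.44033239481229 guess px [321.1 224.6] (array([19.24,  0.17,  0.14]), np.float64(0.0038565363697898648))
(np.float64(17.0), np.float64(28.0)) 1430 [0 0] [36 56]
(np.float64(454.0), np.float64(21.9)) 1059 [431   0] [495  39]
(np.float64(502.3), np.float64(135.7)) 3123 [473  82] [534 189]
(np.float64(319.1), np.float64(206.4)) 795 [304 192] [335 221]
(np.float64(316.6), np.float64(264.8)) 2201 [291 226] [341 299]
(np.float64(437.9), np.float64(257.3)) 1816 [418 226] [460 296]
(np.float64(161.1), np.float64(317.6)) 560 [152 284] [175 344]
(np.float64(473.8), np.float64(313.8)) 650 [460 284] [484 344]
(np.float64(446.5), np.float64(295.1)) 121 [439 290] [453 299]
(np.float64(421.1), np.float64(363.8)) 4342 [238 341] [587 376]
```

View pics/w10.png

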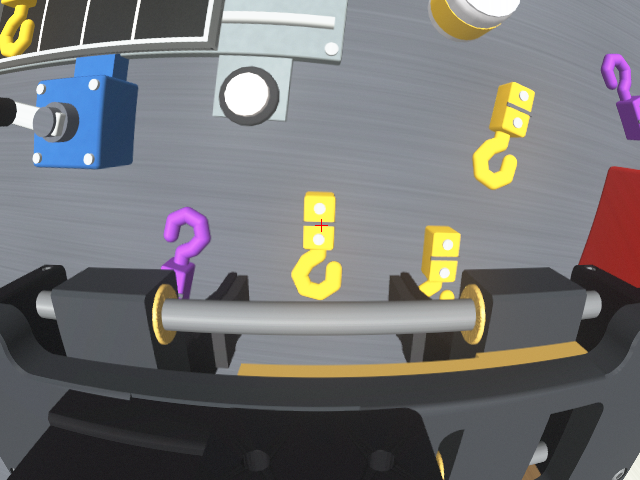

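Request:
drive_tool:
  motion:
    - [3.5,0.1,0.8,0]
    - [7,0.1,0.8,0]
    - [10.5,0.1,0.8,0]
    - [14,0.1,0.8,0]
    - [17,0.1,0.8,0]
    - [18.6,0.1,0.8,0]
    - [19.2,0.1,0.8,0]
    - [19.2,0.1,0.8,0]
    - [19.2,0.1,0.8,0]

```text
time: 16.42
ee_pos: [0.4134, -0.2311, 0.0254]
eef_rot: [0.706, 0.041, -0.706, 0.041]
ft_force: [0.2, -0.7, -0.0]
width: 0.0664
```

Request:
drive_tool:
  motion:
    - [0,0,0,0]
    - [0,0,0,0]
    - [0,0,0,0]
    - [0,0,0,0]
    - [0,0,0,0]
    - [0,0,0,0]
    - [0,0,0,0]
    - [-1,0,0,0]
    - [-3,0,0,0]
    - [-6,0,0,0]
    - [-9,0,0,0]
    - [-12,0,0,0]
    - [-15,0,0,0]
    - [-16,0,0,0]
    - [-16,0,0,0]
  grip: 255
  force: 45

```text
time: 17.67
ee_pos: [0.4136, -0.2321, 0.1873]
eef_rot: [0.707, 0.039, -0.705, 0.041]
ft_force: [0.8, -0.8, -3.0]
width: 0.0274
```

Run:
```python
from h import *
s=r.read_state();print(s['time'],s['ee_pos'],s['width'],s['ft_force'])
d=np.array([.641,.0185,.05])
print(rel(d+[.022,-.095,.15],90.5))
```

```text
17.6667 [ 0.41357184 -0.23207264  0.18725151] 0.02737404549675178 [ 0.79074368 -0.76062628 -2.97266412]
(array([ -1.21, -12.62, -26.55]), np.float64(1.2057038572479883))
```

Request:
drive_tool:
  motion:
    - [-1,-1.3,-2.7,0]
    - [-1.2,-2.6,-5.4,0]
    - [-1.2,-3.9,-8.1,0.3]
    - [-1.2,-5.2,-10.8,0.6]
    - [-1.2,-6.5,-13.5,0.9]
    - [-1.2,-7.8,-16.2,1.2]
    - [-1.2,-9.1,-18.9,1.2]
    - [-1.2,-10.4,-21.6,1.2]
    - [-1.2,-11.7,-24.3,1.2]
    - [-1.2,-12.6,-26.5,1.2]
    - [-1.2,-12.6,-26.5,1.2]
    - [-1.2,-12.6,-26.5,1.2]

```text
time: 18.67
ee_pos: [0.661, -0.0745, 0.1932]
eef_rot: [-0.706, -0.005, 0.709, -0.004]
ft_force: [-0.9, -1.3, -3.1]
width: 0.0276
```

```bash
cat > place.py <<'E'
from h import *
def place(name,y,x=.022,Y0=.0185):
    s=r.read_state();print(s['time'],s['ee_pos'],s['width'],s['ft_force'])
    d=np.array([.641,Y0,.05]);c=r.calibration('wrist');im=r.camera('wrist').copy()
    for k in((.077,.141,.02),(.077,-.141,.02),(.077,.06,0),(.077,0,0),(.077,-.06,0)):
        q=proj('wrist',d+k,c);cv2.drawMarker(im,tuple(int(round(a)) for a in q),(255,0,0),cv2.MARKER_CROSS,10,1)
    cv2.imwrite(f"pics/{name}.png",im[:,:,::-1]); print(rel(d+[x,y,.026],90.5))
E
python3 -c "
from place import *
place('w11',-.095)"
```

```text
18.6667 [ 0.66097029 -0.07453316  0.19322386] 0.027620432463249366 [-0.93118971 -1.34074912 -3.10568778]
(array([11.78,  0.06, -0.3 ]), np.float64(0.015459773947964096))
```

View pics/w11.png

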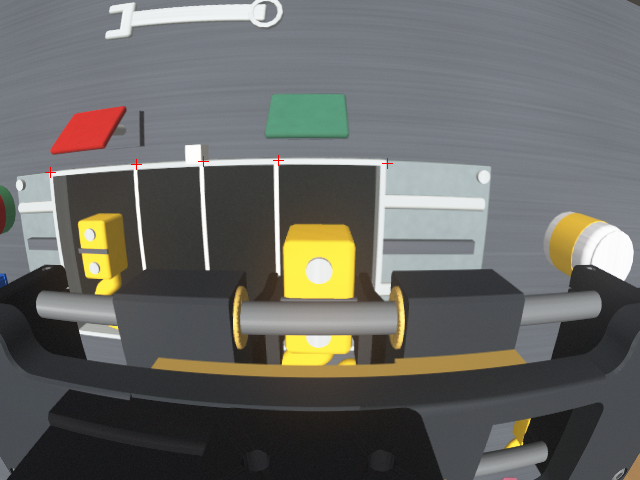

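Request:
drive_tool:
  motion:
    - [3,0,-0.2,0]
    - [6,0,-0.2,0]
    - [9,0,-0.2,0]
    - [10.8,0,-0.2,0]
    - [11.5,0,-0.2,0]
    - [11.9,0,-0.2,0]
    - [12,0,-0.2,0]
    - [12,0,-0.2,0]

```text
time: 19.38
ee_pos: [0.6638, -0.0764, 0.0777]
eef_rot: [0.708, 0.003, -0.707, 0.003]
ft_force: [0.1, -0.2, -2.8]
width: 0.0276
```

Request:
drive_tool:
  motion:
    - [0,0,0,0]
    - [0,0,0,0]
    - [0,0,0,0]
    - [0,0,0,0]
    - [-1,0,0,0]
    - [-3,0,0,0]
    - [-6,0,0,0]
    - [-9,0,0,0]
    - [-12,0,0,0]
    - [-15,0,0,0]
    - [-17,0,0,0]
    - [-17,0,0,0]
    - [-17,0,0,0]
  grip: 145

```text
time: 20.47
ee_pos: [0.664, -0.076, 0.2488]
eef_rot: [0.708, 0.003, -0.706, 0.003]
ft_force: [0.5, 0.3, -0.2]
width: 0.0376
```

Run:
```python
from place import *
place('w12',-.095)
print(rel([.4,-.3535,.2],97.8))
```

```text
20.4667 [ 0.66396635 -0.07598493  0.24878174] 0.03763392734398171 [ 0.45578413  0.32761941 -0.15626797]
(array([17.1 ,  0.05,  0.04]), np.float64(0.008752214374885625))
(array([ 4.69, 27.5 , 26.6 ]), np.float64(-1.4512477856251167))
```

View pics/w12.png

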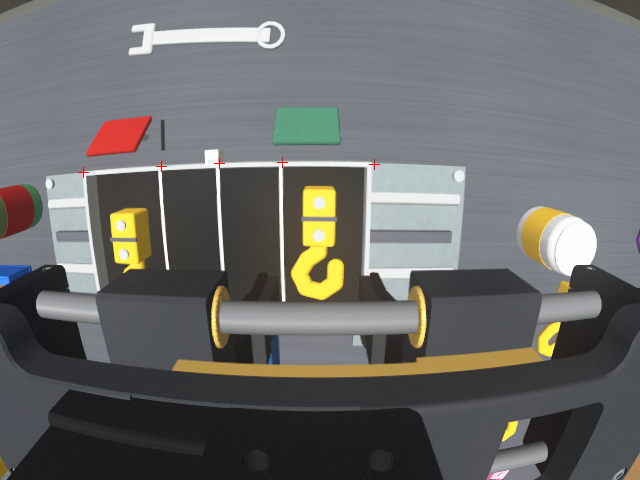

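Request:
drive_tool:
  motion:
    - [0,2.5,2.4,0]
    - [0,5,4.8,0]
    - [0,7.5,7.2,0]
    - [0,10,9.7,-0.3]
    - [0,12.5,12.1,-0.6]
    - [0,15,14.5,-0.9]
    - [0,17.5,16.9,-1.2]
    - [0,20,19.3,-1.5]
    - [0,22.5,21.8,-1.5]
    - [1,25,24.2,-1.5]
    - [2,27,26,-1.5]
    - [3,27.5,26.6,-1.5]
    - [3,27.5,26.6,-1.5]
    - [3,27.5,26.6,-1.5]
    - [3,27.5,26.6,-1.5]
  grip: 60

```text
time: 21.77
ee_pos: [0.4012, -0.3521, 0.2167]
eef_rot: [0.705, 0.051, -0.705, 0.05]
ft_force: [-0.5, 0.9, 0.4]
width: 0.0666
```

```bash
python3 -c "
from look import *
look('w13',[.4,-.3535,.035],97.8)"
```

```text
[ 0.40124264 -0.35212634  0.21666499] -81.83131575260057 guess px [320.9 225.2] (array([19.29,  0.11,  0.17]), np.float64(0.07713533146039708))
(np.float64(64.9), np.float64(2.7)) 163 [52  0] [79  7]
(np.float64(389.6), np.float64(99.4)) 3385 [356  37] [423 152]
(np.float64(319.5), np.float64(206.8)) 782 [304 192] [335 222]
(np.float64(315.9), np.float64(265.3)) 2156 [291 226] [340 299]
(np.float64(163.2), np.float64(313.6)) 593 [154 284] [176 344]
(np.float64(472.9), np.float64(313.8)) 557 [461 284] [481 344]
(np.float64(421.3), np.float64(363.8)) 4332 [238 341] [587 376]
```

View pics/w13.png

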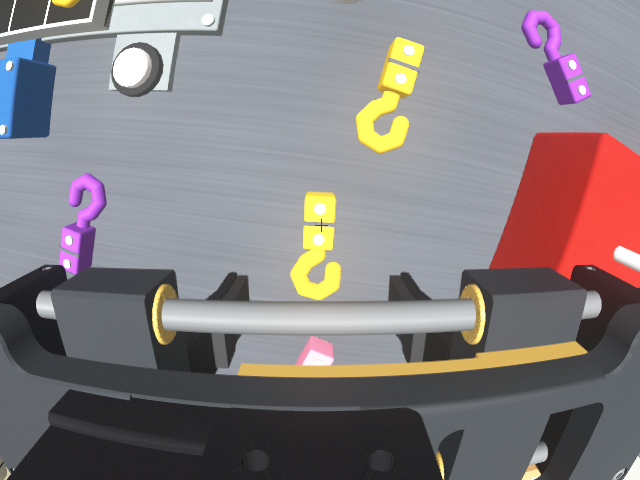

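Request:
drive_tool:
  motion:
    - [3.5,0,0.9,0]
    - [7,0,0.9,0]
    - [10.5,0,0.9,0]
    - [14,0,0.9,0]
    - [17,0,0.9,0]
    - [18.6,0,0.9,0]
    - [19.2,0,0.9,0]
    - [19.2,0,0.9,0]
    - [19.2,0,0.9,0]

```text
time: 22.57
ee_pos: [0.3923, -0.3548, 0.0257]
eef_rot: [0.706, 0.05, -0.705, 0.05]
ft_force: [0.7, -0.4, 0.5]
width: 0.0667
```

Request:
drive_tool:
  motion:
    - [0,0,0,0]
    - [0,0,0,0]
    - [0,0,0,0]
    - [0,0,0,0]
    - [0,0,0,0]
    - [0,0,0,0]
    - [0,0,0,0]
    - [-1,0,0,0]
    - [-3,0,0,0]
    - [-6,0,0,0]
    - [-9,0,0,0]
    - [-12,0,0,0]
    - [-15,0,0,0]
    - [-16,0,0,0]
    - [-16,0,0,0]
  grip: 255
  force: 45

```text
time: 23.82
ee_pos: [0.392, -0.3557, 0.1873]
eef_rot: [0.707, 0.048, -0.704, 0.051]
ft_force: [-0.3, -0.8, -3.8]
width: 0.0278
```

Run:
```python
from h import *
s=r.read_state();print(s['time'],s['ee_pos'],s['width'],s['ft_force'])
d=np.array([.641,.0185,.05])
print(rel(d+[.022,.03,.15],90.5))
```

```text
23.8167 [ 0.39204325 -0.35565749  0.18733719] 0.027760222914684007 [-0.27432121 -0.8062011  -3.76545987]
(array([ -1.3 , -36.23, -32.48]), np.float64(1.5060987525543852))
```

Request:
drive_tool:
  motion:
    - [-1,-2.4,-2.2,0]
    - [-1.3,-4.8,-4.3,0]
    - [-1.3,-7.2,-6.5,0.2]
    - [-1.3,-9.7,-8.7,0.4]
    - [-1.3,-12,-10.8,0.6]
    - [-1.3,-14.5,-13,0.8]
    - [-1.3,-17,-15.2,1]
    - [-1.3,-19.3,-17.3,1.2]
    - [-1.3,-21.7,-19.5,1.5]
    - [-1.3,-24,-21.7,1.5]
    - [-1.3,-26.6,-23.8,1.5]
    - [-1.3,-29,-26,1.5]
    - [-1.3,-31.4,-28,1.5]
    - [-1.3,-33.8,-30.3,1.5]
    - [-1.3,-36.2,-32.5,1.5]
    - [-1.3,-36.2,-32.5,1.5]
    - [-1.3,-36.2,-32.5,1.5]

```text
time: 25.23
ee_pos: [0.6615, 0.0519, 0.1941]
eef_rot: [-0.706, -0.005, 0.709, -0.004]
ft_force: [-0.4, -1.0, -4.4]
width: 0.0278
```

```bash
python3 -c "
from place import *
place('w14',.03)"
```

```text
25.2333 [0.66148427 0.05193609 0.19406684] 0.027779082386099527 [-0.43881655 -0.99811761 -4.42219416]
(array([11.86,  0.12, -0.21]), np.float64(0.025662292738581984))
```

View pics/w14.png

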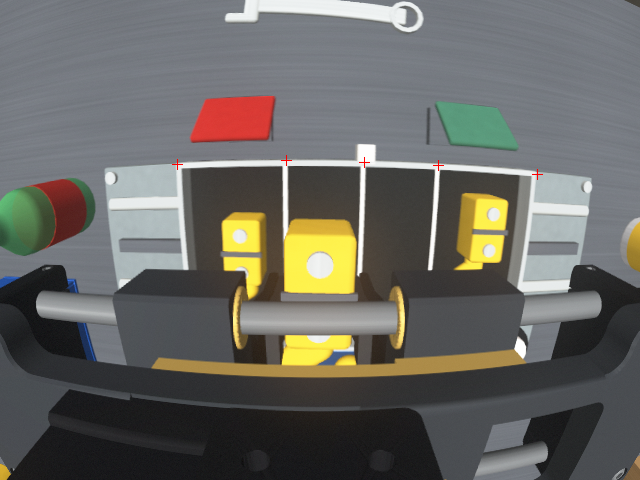

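Request:
drive_tool:
  motion:
    - [3,0.1,-0.2,0]
    - [6,0.1,-0.2,0]
    - [9,0.1,-0.2,0]
    - [10.8,0.1,-0.2,0]
    - [11.5,0.1,-0.2,0]
    - [11.9,0.1,-0.2,0]
    - [12.1,0.1,-0.2,0]
    - [12.1,0.1,-0.2,0]

```text
time: 25.95
ee_pos: [0.6647, 0.0478, 0.0774]
eef_rot: [0.708, 0.003, -0.707, 0.003]
ft_force: [0.2, 0.2, -3.1]
width: 0.0274
```

Request:
drive_tool:
  motion:
    - [0,0,0,0]
    - [0,0,0,0]
    - [0,0,0,0]
    - [0,0,0,0]
    - [-1,0,0,0]
    - [-3,0,0,0]
    - [-6,0,0,0]
    - [-9,0,0,0]
    - [-12,0,0,0]
    - [-15,0,0,0]
    - [-17,0,0,0]
    - [-17,0,0,0]
    - [-17,0,0,0]
  grip: 145

```text
time: 27.03
ee_pos: [0.6648, 0.0484, 0.2488]
eef_rot: [0.708, 0.003, -0.706, 0.003]
ft_force: [0.4, -0.2, -0.1]
width: 0.0374
```

Run:
```python
from place import *
place('w15',.03)
print(rel([.5544,-.4078,.2],82))
```

```text
27.0333 [0.66481474 0.0483602  0.24877925] 0.037352390601921664 [ 0.44031799 -0.15071761 -0.07257524]
(array([17.1 , -0.04,  0.13]), np.float64(0.007873001744383146))
(array([ 4.7 , 45.49, 11.41]), np.float64(1.707873001744383))
```

View pics/w15.png

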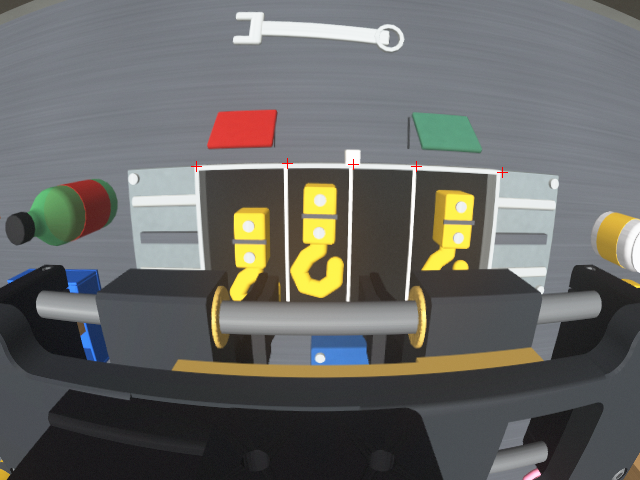

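Request:
drive_tool:
  motion:
    - [0,3.3,0.8,0]
    - [0,6.6,1.6,0]
    - [0,9.9,2.4,0]
    - [0,13.2,3.2,0]
    - [0,16.5,4,0.3]
    - [0,19.8,4.8,0.6]
    - [0,23,5.6,0.9]
    - [0,26.3,6.4,1.2]
    - [0,29.6,7.2,1.5]
    - [0,33,8,1.7]
    - [0,36.2,9,1.7]
    - [1,39.5,10,1.7]
    - [2,42.8,11,1.7]
    - [3,45.5,11.4,1.7]
    - [3,45.5,11.4,1.7]
    - [3,45.5,11.4,1.7]
    - [3,45.5,11.4,1.7]
  grip: 60

```text
time: 28.5
ee_pos: [0.5546, -0.4068, 0.2156]
eef_rot: [-0.705, 0.048, 0.706, 0.049]
ft_force: [0.7, -0.1, 0.0]
width: 0.0666
```

```bash
python3 -c "
from look import *
look('w16',[.5544,-.4078,.035],82)
t=r.camera('scene');s=r.camera('top')
cv2.imwrite('pics/s16.png',np.hstack([cv2.resize(t[230:350,170:270,::-1],(400,480)),cv2.resize(s[160:280,350:450,::-1],(400,480))]))"
```

```text
[ 0.5546232  -0.40684476  0.21561239] -97.92193789429183 guess px [320.7 223.3] (array([19.23,  0.18,  0.05]), np.float64(0.027899851954509815))
(np.float64(262.4), np.float64(133.8)) 282 [245 102] [269 164]
(np.float64(8.4), np.float64(200.9)) 1455 [  0 143] [ 24 242]
(np.float64(317.5), np.float64(205.6)) 802 [302 191] [333 220]
(np.float64(317.1), np.float64(265.0)) 2159 [292 226] [342 299]
(np.float64(163.0), np.float64(313.4)) 611 [154 284] [176 344]
(np.float64(472.9), np.float64(313.4)) 574 [460 285] [482 344]
(np.float64(421.0), np.float64(363.8)) 4304 [238 341] [587 376]
```

View pics/w16.png

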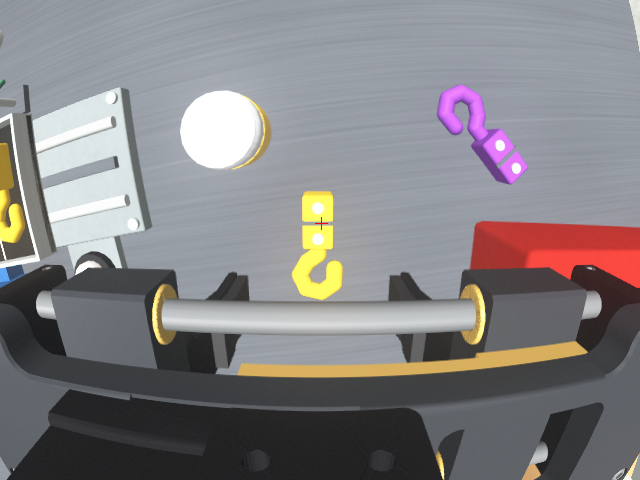

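View pics/s16.png

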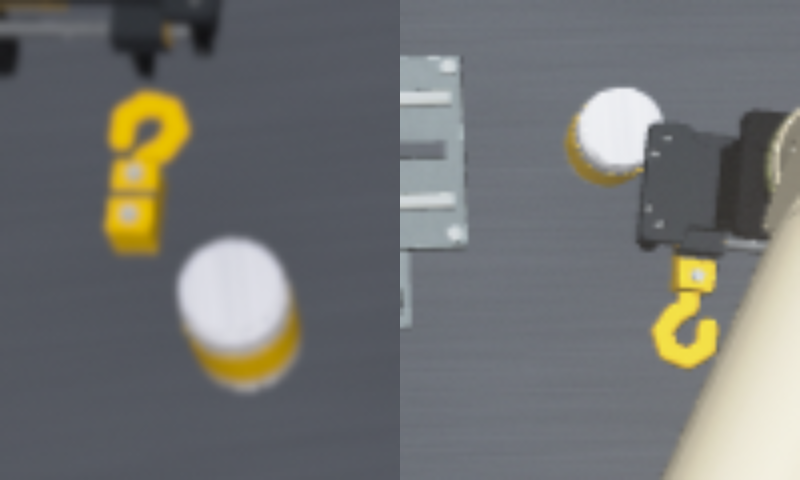

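Run:
```python
from h import *
p,rot=pose();
for a in((222,130),(262,136),(240,164),(222,168)):
  q=pt('wrist',*a,.085); print(q.round(4),(rot.inv().apply(q-p)*100).round(1))
print(pt('top',350+620/4,160+127/4,.085))
```

```text
[ 0.6465 -0.3455  0.085 ] [13.2 -7.3 -8.2]
[ 0.6367 -0.3749  0.085 ] [13.2 -4.2 -7.6]
[ 0.6188 -0.3552  0.085 ] [13.2 -5.9 -5.6]
[ 0.6181 -0.341   0.085 ] [13.2 -7.3 -5.3]
[ 0.6390326  -0.63781901  0.085     ]
```

Request:
drive_tool:
  motion:
    - [3.5,0.1,0.9,0]
    - [7,0.1,0.9,0]
    - [10.5,0.1,0.9,0]
    - [14,0.1,0.9,0]
    - [16.5,0.1,0.9,0]
    - [18,0.1,0.9,0]
    - [18.8,0.1,0.9,0]
    - [19,0.1,0.9,0]
    - [19,0.1,0.9,0]

```text
time: 29.4
ee_pos: [0.5462, -0.4078, 0.0276]
eef_rot: [0.706, -0.049, -0.705, -0.049]
ft_force: [0.3, 0.0, 0.4]
width: 0.0664
```

Request:
drive_tool:
  motion:
    - [0,0,0,0]
    - [0,0,0,0]
    - [0,0,0,0]
    - [0,0,0,0]
    - [0,0,0,0]
    - [0,0,0,0]
    - [0,0,0,0]
    - [-1,0,0,0]
    - [-3,0,0,0]
    - [-6,0,0,0]
    - [-9,0,0,0]
    - [-12,0,0,0]
    - [-15,0,0,0]
    - [-18,0,0,0]
    - [-18,0,0,0]
  grip: 255
  force: 45

```text
time: 30.65
ee_pos: [0.5473, -0.4092, 0.2143]
eef_rot: [0.708, -0.051, -0.702, -0.047]
ft_force: [1.1, -1.2, -1.6]
width: 0.0275
```

Run:
```python
from h import *
s=r.read_state();print(s['time'],s['ee_pos'],s['width'],s['ft_force'])
d=np.array([.641,.0185,.05])
print(rel(d+[.022,-.031,.15],90.5))
```

```text
30.65 [ 0.54732876 -0.40916258  0.21429476] 0.027502970274872193 [ 1.10415979 -1.24133243 -1.58040115]
(array([  1.29, -40.89,  -5.93]), np.float64(-1.6975778935081736))
```

Request:
drive_tool:
  motion:
    - [0,-3,-0.4,0]
    - [0,-6,-0.9,0]
    - [0,-9,-1.3,-0.3]
    - [0,-12,-1.7,-0.6]
    - [0,-15,-2.2,-0.9]
    - [0,-18,-2.6,-1.2]
    - [0,-21,-3,-1.5]
    - [0,-24,-3.5,-1.7]
    - [0,-27,-4,-1.7]
    - [0,-30,-4.4,-1.7]
    - [0,-33,-4.8,-1.7]
    - [0,-36,-5.2,-1.7]
    - [0.5,-39,-5.7,-1.7]
    - [1.3,-40.9,-5.9,-1.7]
    - [1.3,-40.9,-5.9,-1.7]
    - [1.3,-40.9,-5.9,-1.7]

```text
time: 31.98
ee_pos: [0.6599, -0.0094, 0.1923]
eef_rot: [-0.706, -0.004, 0.708, -0.004]
ft_force: [0.7, -0.6, -3.9]
width: 0.0276
```

```bash
python3 -c "
from place import *
place('w17',-.031)"
```

```text
31.9833 [ 0.65989195 -0.00935724  0.19233786] 0.02760016258929753 [ 0.69282261 -0.59916227 -3.93330371]
(array([11.69,  0.12, -0.3 ]), np.float64(0.010338116539423936))
```

View pics/w17.png

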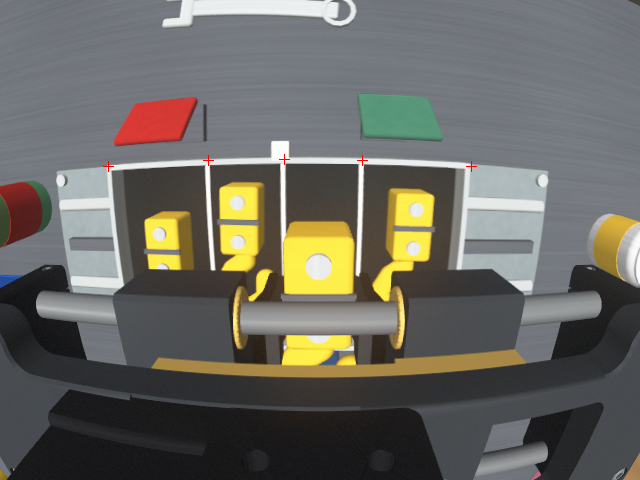

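Request:
drive_tool:
  motion:
    - [3,0.2,-0.2,0]
    - [6,0.2,-0.2,0]
    - [9,0.2,-0.2,0]
    - [10.6,0.2,-0.2,0]
    - [11.4,0.2,-0.2,0]
    - [11.8,0.2,-0.2,0]
    - [12,0.2,-0.2,0]
    - [12,0.2,-0.2,0]

```text
time: 32.7
ee_pos: [0.6625, -0.0149, 0.0766]
eef_rot: [0.707, 0.002, -0.707, 0.003]
ft_force: [-8.8, -1.7, 12.6]
width: 0.0277
```

Request:
drive_tool:
  motion:
    - [0,0,0,0]
    - [0,0,0,0]
    - [0,0,0,0]
    - [0,0,0,0]
    - [-1,0,0,0]
    - [-3,0,0,0]
    - [-6,0,0,0]
    - [-9,0,0,0]
    - [-12,0,0,0]
    - [-15,0,0,0]
    - [-17,0,0,0]
    - [-17,0,0,0]
    - [-17,0,0,0]
  grip: 145

```text
time: 33.78
ee_pos: [0.6632, -0.0127, 0.2456]
eef_rot: [0.708, 0.003, -0.706, 0.003]
ft_force: [0.4, 0.3, -0.3]
width: 0.0373
```

Run:
```python
from place import *
place('w18',-.031)
im=r.camera('scene');cv2.imwrite("pics/s18.png",im[:,:,::-1])
```

```text
33.7833 [ 0.66318588 -0.01268653  0.24556849] 0.03734067026013786 [ 0.42210466  0.33670119 -0.30926515]
(array([16.79, -0.03, -0.04]), np.float64(0.008086584693273835))
```

View pics/w18.png

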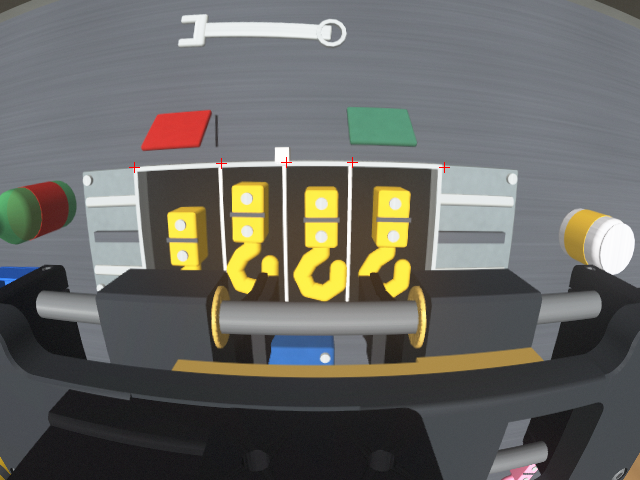

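View pics/s18.png

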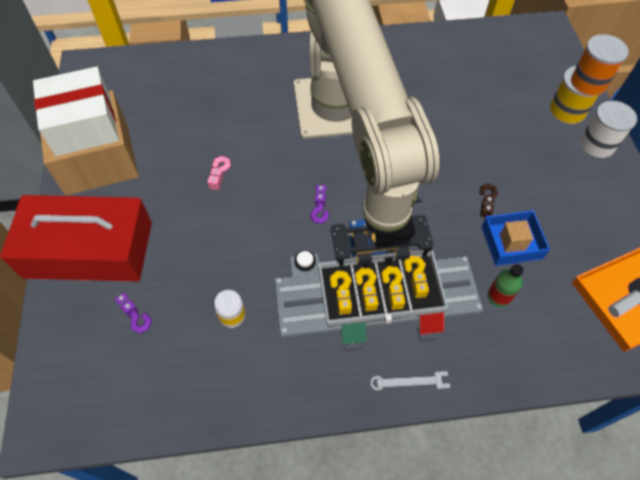

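```bash
python3 -c "
from h import *
print(rel([.5065,.060,.26],90))"
```

```text
(array([-1.7 , -7.43, 15.5 ]), np.float64(0.10836594609943404))
```

Request:
drive_tool:
  motion:
    - [-1,-1,3,0]
    - [-1.7,-3,6,0]
    - [-1.7,-5,9,0]
    - [-1.7,-6,12,0]
    - [-1.7,-7.4,15,0]
    - [-1.7,-7.4,15.5,0]
    - [-1.7,-7.4,15.5,0]
    - [-1.7,-7.4,15.5,0]
    - [-1.7,-7.4,15.5,0]
  grip: 40

```text
time: 34.63
ee_pos: [0.5075, 0.059, 0.26]
eef_rot: [-0.707, -0.003, 0.707, -0.003]
ft_force: [0.7, 0.4, -0.2]
width: 0.0731
```

Run:
```python
from look import *
look('w19',[.5065,.060,.166],90,.142)
```

```text
[0.50751108 0.0589742  0.26000603] -89.53157951314932 guess px [318.  251.7] (array([11.8 , -0.09,  0.1 ]), np.float64(0.09324313154442052))
(np.float64(332.9), np.float64(20.7)) 636 [317   9] [349  32]
(np.float64(399.4), np.float64(79.3)) 3710 [372  17] [425 135]
(np.float64(461.2), np.float64(82.5)) 3576 [435  23] [484 139]
(np.float64(264.0), np.float64(97.4)) 3740 [237  33] [291 153]
(np.float64(330.3), np.float64(85.5)) 3045 [302  36] [357 129]
(np.float64(620.4), np.float64(117.6)) 990 [607  93] [639 142]
(np.float64(145.8), np.float64(313.7)) 373 [140 284] [156 343]
(np.float64(486.3), np.float64(313.5)) 704 [472 284] [497 343]
(np.float64(431.5), np.float64(363.2)) 4202 [253 340] [593 376]
(np.float64(447.0), np.float64(461.5)) 220 [438 449] [453 479]
```

View pics/w19.png

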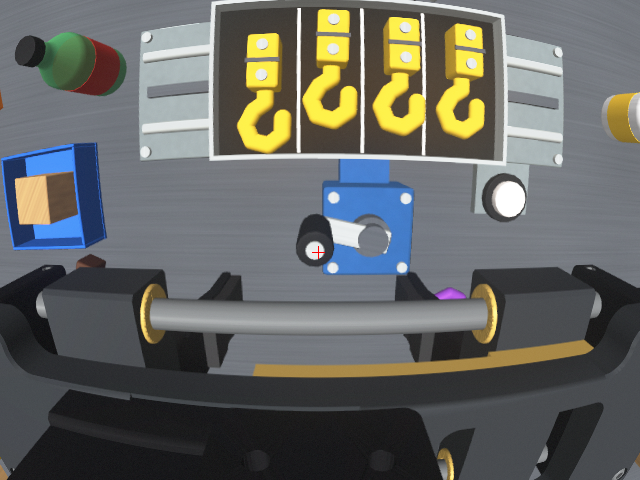

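Run:
```python
from h import *
q=[pt('wrist',*a,.073) for a in((333,198),(406,198),(402,268),(333,268))];print(np.round(q,4),np.mean(q,0))
print('hub',pt('wrist',374,238,.11), 'grip',pt('wrist',315.5,250,.166),'button',pt('wrist',507,198,.03))
print(rel([.5068,.0615,.142],90))
```

```text
[[ 0.5297  0.0471  0.073 ]
 [ 0.5309 -0.0196  0.073 ]
 [ 0.464  -0.02    0.073 ]
 [ 0.4638  0.0459  0.073 ]] [0.49710377 0.01332982 0.073     ]
hub [0.50232926 0.01435995 0.11      ] grip [0.50770265 0.06174386 0.166     ] button [ 0.52955705 -0.14803847  0.03      ]
(array([11.8 , -0.24,  0.07]), np.float64(0.09324313154442052))
```

Request:
drive_tool:
  motion:
    - [3,-0.2,0.1,0]
    - [6,-0.2,0.1,0]
    - [9,-0.2,0.1,0]
    - [11,-0.2,0.1,0]
    - [11.8,-0.2,0.1,0]
    - [11.8,-0.2,0.1,0]
    - [11.8,-0.2,0.1,0]

```text
time: 35.27
ee_pos: [0.5065, 0.0617, 0.143]
eef_rot: [0.707, 0.003, -0.707, 0.003]
ft_force: [-0.3, 0.1, 1.3]
width: 0.0734
```

Request:
drive_tool:
  motion:
    - [0,0,0,0]
    - [0,0,0,0]
    - [0,0,0,0]
    - [0,0,0,0]
    - [0,0,0,0]
    - [0,0,0,0]
    - [0,0,0,0]
  grip: 255
  force: 30

```text
time: 35.85
ee_pos: [0.5059, 0.0617, 0.1426]
eef_rot: [0.707, 0.003, -0.707, 0.003]
ft_force: [0.3, -1.0, -0.1]
width: 0.0346
```

Run:
```python
from h import *
s=r.read_state();print(s['time'],s['ee_pos'],s['width'],s['ft_force'])
p,rot=pose();print(rot.as_matrix().round(3))
ax=np.array([.497,.013]);d=p[:2]-ax;a=np.degrees(np.arctan2(d[1],d[0]));print(a,np.hypot(*d))
for k in range(1,21):
    t=np.radians(a-18*k); q=np.array([.497+.05*np.cos(t),.013+.05*np.sin(t),p[2]])
    print((rot.inv().apply(q-p)*100).round(1).tolist(),end=' ')
```

```text
35.85 [0.50585837 0.06174025 0.14263957] 0.03462344737659756 [ 0.28372001 -0.96857185 -0.08948141]
[[ 0.     0.009 -1.   ]
 [-0.    -1.    -0.009]
 [-1.     0.    -0.   ]]
79.6991322263027 0.04953869546810894
[0.0, 0.5, -1.5] [0.0, 1.4, -2.7] [0.0, 2.7, -3.6] [0.0, 4.2, -4.0] [0.0, 5.8, -4.0] [0.0, 7.3, -3.4] [0.0, 8.5, -2.5] [0.0, 9.4, -1.2] [0.0, 9.8, 0.3] [0.0, 9.8, 1.9] [0.0, 9.2, 3.3] [0.0, 8.3, 4.6] [0.0, 7.0, 5.5] [-0.0, 5.5, 5.9] [-0.0, 3.9, 5.8] [-0.0, 2.5, 5.3] [-0.0, 1.2, 4.4] [-0.0, 0.3, 3.1] [-0.0, -0.1, 1.6] [-0.0, -0.0, -0.0]
```

Request:
drive_tool:
  motion:
    - [0,0,0,0]
    - [0,0,0,0]
    - [0,0,0,0]
    - [0,0.2,-0.7,0]
    - [0,0.5,-1.5,0]
    - [0,0.9,-2.1,0]
    - [0,1.4,-2.7,0]
    - [0,2,-3.2,0]
    - [0,2.7,-3.6,0]
    - [0,3.4,-3.9,0]
    - [0,4.2,-4,0]

```text
time: 36.77
ee_pos: [0.5451, 0.0206, 0.1425]
eef_rot: [-0.706, -0.004, 0.708, -0.003]
ft_force: [-8.0, 2.8, 6.1]
width: 0.0254
```

Run:
```python
from h import *
s=r.read_state();print(s['time'],s['ee_pos'],s['width'],s['ft_force'])
im=r.camera('scene');cv2.imwrite("pics/s20.png",cv2.resize(im[170:350,250:490,::-1],None,fx=3.3,fy=3.3,interpolation=cv2.INTER_CUBIC))
p,rot=pose();ax=np.array([.497,.013]);d=p[:2]-ax;a=np.degrees(np.arctan2(d[1],d[0]));print(a,np.hypot(*d))
```

```text
36.7667 [0.54506314 0.02058225 0.14246964] 0.025391813957887453 [-7.9602487   2.75533952  6.08562936]
6.767975258980621 0.048676751050121314
```

View pics/s20.png

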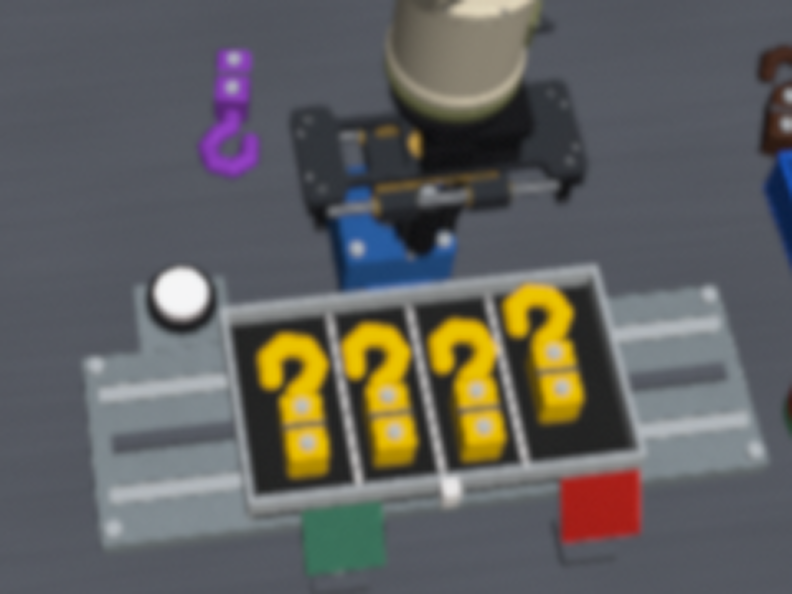

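```bash
cat > circ.py <<'E'
import numpy as np,sys
a=float(sys.argv[1]);st=float(sys.argv[2]);n=int(sys.argv[3])
o=[]
for k in range(1,n+1):
    t=np.radians(a-st*k);t0=np.radians(a)
    o.append([0,round(-5*(np.sin(t)-np.sin(t0)),1),round(-5*(np.cos(t)-np.cos(t0)),1),0])
print(o)
E
python3 circ.py 8 18 20
```

```text
[[0, np.float64(1.6), np.float64(0.0), 0], [0, np.float64(3.0), np.float64(0.5), 0], [0, np.float64(4.3), np.float64(1.5), 0], [0, np.float64(5.2), np.float64(2.8), 0], [0, np.float64(5.6), np.float64(4.3), 0], [0, np.float64(5.6), np.float64(5.8), 0], [0, np.float64(5.1), np.float64(7.3), 0], [0, np.float64(4.2), np.float64(8.5), 0], [0, np.float64(2.9), np.float64(9.4), 0], [0, np.float64(1.4), np.float64(9.9), 0], [0, np.float64(-0.2), np.float64(9.9), 0], [0, np.float64(-1.7), np.float64(9.4), 0], [0, np.float64(-2.9), np.float64(8.4), 0], [0, np.float64(-3.8), np.float64(7.1), 0], [0, np.float64(-4.3), np.float64(5.6), 0], [0, np.float64(-4.2), np.float64(4.1), 0], [0, np.float64(-3.7), np.float64(2.6), 0], [0, np.float64(-2.8), np.float64(1.4), 0], [0, np.float64(-1.5), np.float64(0.5), 0], [0, np.float64(-0.0), np.float64(0.0), 0]]
```

Request:
drive_tool:
  motion:
    - [0,1.6,0,0]
    - [0,3,0.5,0]
    - [0,4.3,1.5,0]
    - [0,5.2,2.8,0]
    - [0,5.6,4.3,0]
    - [0,5.6,5.8,0]
    - [0,5.1,7.3,0]
    - [0,4.2,8.5,0]
    - [0,2.9,9.4,0]
    - [0,1.4,9.9,0]
    - [0,-0.2,9.9,0]
    - [0,-1.7,9.4,0]
    - [0,-2.9,8.4,0]
    - [0,-3.8,7.1,0]
    - [0,-4.3,5.6,0]
    - [0,-4.2,4.1,0]
    - [0,-3.7,2.6,0]
    - [0,-2.8,1.4,0]
    - [0,-1.5,0.5,0]
    - [0,0,0,0]

```text
time: 38.48
ee_pos: [0.5453, 0.0206, 0.1423]
eef_rot: [-0.706, -0.004, 0.709, -0.004]
ft_force: [-16.9, 2.3, 10.9]
width: 0.0255
```

Run:
```python
from h import *
s=r.read_state();print(s['time'],s['ee_pos'],s['width'],s['ft_force'])
im=r.camera('scene');cv2.imwrite("pics/s21.png",cv2.resize(im[170:350,250:490,::-1],None,fx=3.3,fy=3.3,interpolation=cv2.INTER_CUBIC))
c=r.calibration('wrist');w=r.camera('wrist');cv2.imwrite("pics/w21.png",w[:,:,::-1]);np.save('c21.npy',c,allow_pickle=True)
```

```text
38.4833 [0.54533094 0.02059665 0.14232737] 0.025529514196435406 [-16.8856524    2.28760623  10.86709768]
```

View pics/s21.png

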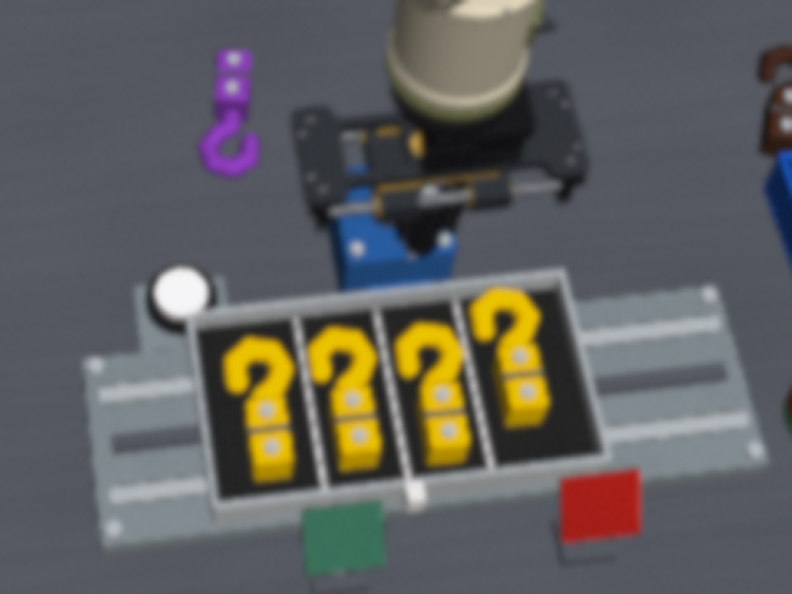

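View pics/w21.png

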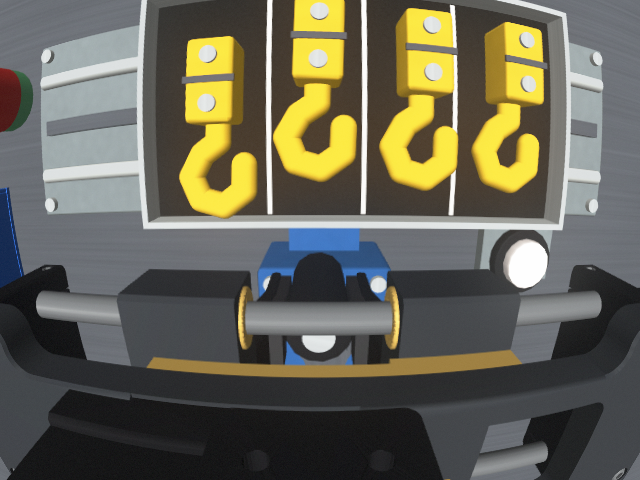

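Request:
drive_tool:
  motion:
    - [0,1.6,0.1,0]
    - [0,3,0.7,0]
    - [0,4.3,1.7,0]
    - [0,5.2,3,0]
    - [0,5.6,4.5,0]
    - [0,5.6,6,0]
    - [0,5.1,7.5,0]
    - [0,4.2,8.7,0]
    - [0,2.9,9.6,0]
    - [0,1.4,10.1,0]
    - [0,-0.2,10.1,0]
    - [0,-1.7,9.6,0]
    - [0,-2.9,8.6,0]
    - [0,-3.8,7.3,0]
    - [0,-4.3,5.8,0]
    - [0,-4.2,4.3,0]
    - [0,-3.7,2.8,0]
    - [0,-2.8,1.6,0]
    - [0,-1.5,0.7,0]
    - [0,0,0.2,0]

```text
time: 40.25
ee_pos: [0.5448, 0.0216, 0.1425]
eef_rot: [-0.707, -0.005, 0.707, -0.003]
ft_force: [-6.8, 4.6, 3.6]
width: 0.0253
```

```bash
cat > al.py <<'E'
from h import *
import sys
n=sys.argv[1]
s=r.read_state();print(s['time'],s['ee_pos'],s['width'],s['ft_force'])
im=r.camera('scene');cv2.imwrite(f"pics/s{n}.png",cv2.resize(im[240:360,290:450,::-1],None,fx=5,fy=5,interpolation=cv2.INTER_CUBIC))
t=r.camera('top');cv2.imwrite(f"pics/t{n}.png",cv2.resize(t[130:270,230:390,::-1],None,fx=5,fy=4.28,interpolation=cv2.INTER_CUBIC))
p,rot=pose();ax=np.array([.496,.013]);d=p[:2]-ax;a=np.degrees(np.arctan2(d[1],d[0]));print(a,np.hypot(*d))
E
python3 al.py 22
```

```text
40.25 [0.54477209 0.02163159 0.14251292] 0.0252539381815841 [-6.79278249  4.64016838  3.64723099]
5.752526177822734 0.04934687540918689
```

View pics/s22.png

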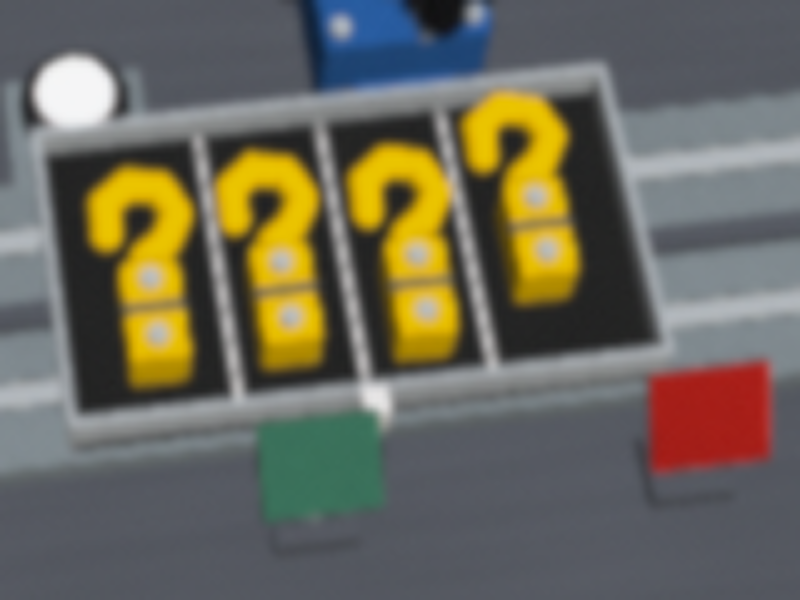

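View pics/t22.png

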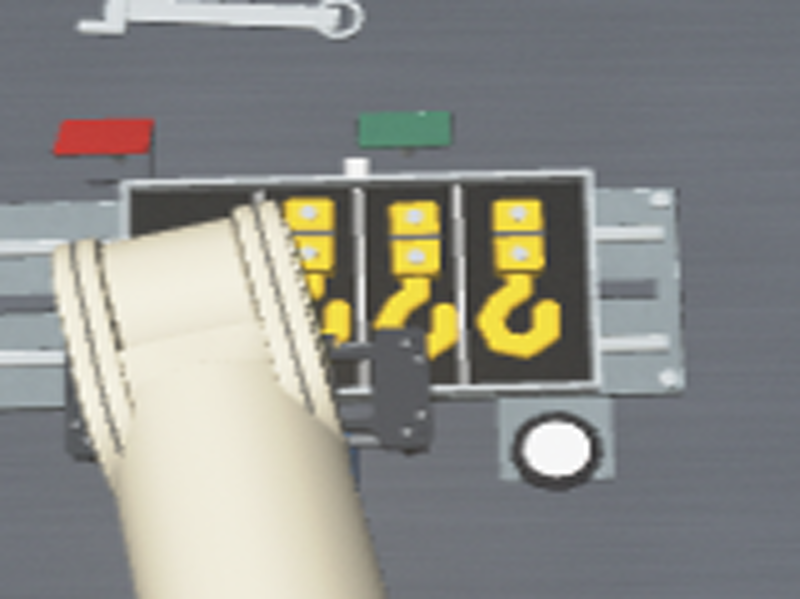

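Run:
```python
from h import *
f=lambda u,v:(230+u/5,130+v/4.28)
# pointer z? deck-based .06 ; plate centre z ~.068
for z in(.055,.065):print('ptr',pt('top',*f(357,166),z))
g=[pt('top',*f(*a),z) for a,z in(((358,112),.06),((452,112),.06),((452,147),.085),((357,147),.085))];print(np.round(g,4),np.mean(g,0))
print('foot',pt('top',*f(408,152),.03))
q=lambda u,v:(290+u/5,240+v/5)
print('tri green',tri('top',f(405,129),'scene',q(321,467)),'tri ptr',tri('top',f(357,164),'scene',q(377,402)))
print('lines',pt('top',*f(358,250),.05),pt('top',*f(459,250),.05))
```

```text
ptr [ 0.7288411  -0.03709327  0.055     ]
ptr [ 0.72627157 -0.03745781  0.065     ]
[[ 0.7665 -0.0386  0.06  ]
 [ 0.7653 -0.0954  0.06  ]
 [ 0.7334 -0.0947  0.085 ]
 [ 0.7346 -0.0384  0.085 ]] [ 0.74990498 -0.06677272  0.0725    ]
foot [ 0.74488095 -0.06778069  0.03      ]
tri green (array([ 0.75354337, -0.06509578,  0.06120017]), np.float64(0.003354359745536242)) tri ptr (array([ 0.72765234, -0.03564436,  0.0665658 ]), np.float64(0.0038459797634900626))
lines [ 0.66957643 -0.03640599  0.05      ] [ 0.66824959 -0.09742546  0.05      ]
```

Request:
drive_tool:
  motion:
    - [0,1.6,0,0]
    - [0,3,0.5,0]
    - [0,4.3,1.5,0]
    - [0,5.2,2.8,0]
    - [0,5.6,4.3,0]
    - [0,5.6,5.8,0]
    - [0,5.1,7.3,0]
    - [0,4.2,8.5,0]
    - [0,2.9,9.4,0]
    - [0,1.4,9.9,0]
    - [0,-0.2,9.9,0]
    - [0,-1.7,9.4,0]
    - [0,-2.9,8.4,0]
    - [0,-3.8,7.1,0]
    - [0,-4.3,5.6,0]
    - [0,-4.2,4.1,0]
    - [0,-3.7,2.6,0]
    - [0,-2.8,1.4,0]
    - [0,-1.5,0.5,0]
    - [0,0,0,0]

```text
time: 42.02
ee_pos: [0.5447, 0.0218, 0.1425]
eef_rot: [-0.707, -0.005, 0.707, -0.003]
ft_force: [-7.4, 4.2, 2.3]
width: 0.0256
```

Request:
drive_tool:
  motion:
    - [0,1,0,0]
    - [0,2,0.2,0]
    - [0,3,0.5,0]
    - [0,3.7,1,0]
    - [0,4.4,1.6,0]
    - [0,4.9,2.2,0]
    - [0,4.9,2.2,0]

```text
time: 42.6
ee_pos: [0.5216, -0.03, 0.1426]
eef_rot: [-0.707, -0.003, 0.707, -0.003]
ft_force: [-2.0, -1.0, 0.9]
width: 0.0251
```

```bash
python3 al.py 23
```

```text
42.6 [ 0.52161486 -0.03003177  0.14258182] 0.025087456716200378 [-2.02065323 -0.97503982  0.94696623]
-58.935657339008074 0.050066240631555875
```

View pics/t23.png

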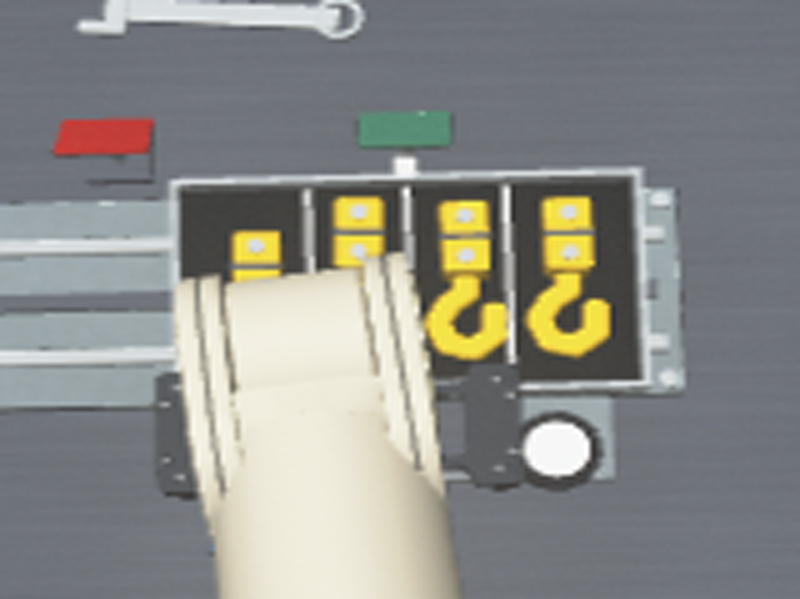

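View pics/s23.png

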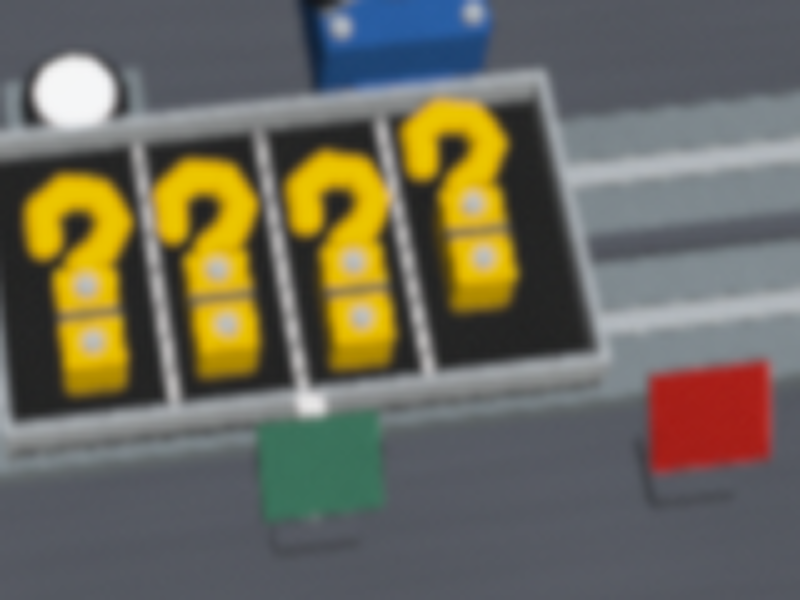

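Request:
drive_tool:
  motion:
    - [0,0,0,0]
    - [0,0,0,0]
    - [0,0,0,0]
    - [0,0,0,0]
    - [0,0,0,0]
    - [-2,0,0,0]
    - [-5,0,0,0]
    - [-8,0,0,0]
    - [-11,0,0,0]
    - [-13,0,0,0]
    - [-13,0,0,0]
    - [-13,0,0,0]
  grip: 100

```text
time: 43.7
ee_pos: [0.5233, -0.029, 0.2735]
eef_rot: [0.708, 0.003, -0.706, 0.003]
ft_force: [-0.7, -0.0, -0.6]
width: 0.0528
```

```bash
python3 - <<'E'
from h import *
p,rot=pose();print(p);print(rel([.529,-.150,.15],90))
c=r.calibration('wrist');w=r.camera('wrist');cv2.imwrite("pics/w24.png",w[:,:,::-1])
print(proj('wrist',[.529,-.15,.03],c),proj('wrist',[.51,-.15,.03],c),proj('wrist',[.529,-.15,.05],c))
E
python3 al.py 24
```

```text
[ 0.52328408 -0.02899871  0.2734581 ]
(array([12.35, 12.1 , -0.43]), np.float64(0.10819999690290842))
[430.73796678 208.74394532] [429.5323935  225.85105055] [436.28021041 211.93620965]
43.75 [ 0.52263667 -0.02906762  0.27216039] 0.05267089243150988 [-0.00031799  0.21101436  0.01046617]
-58.11926418468577 0.049592437658108605
```

View pics/w24.png

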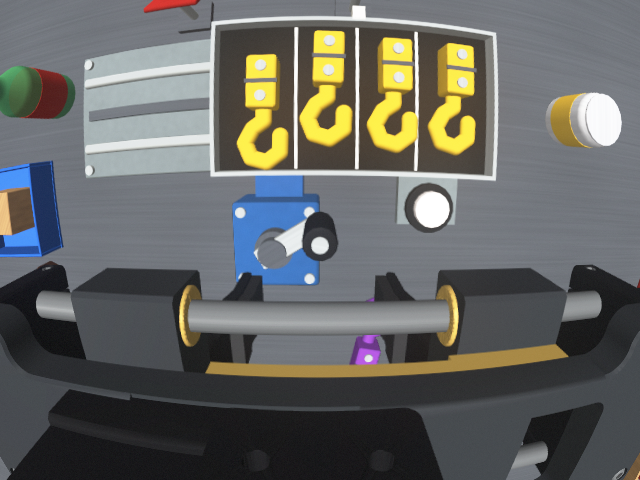

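View pics/t24.png

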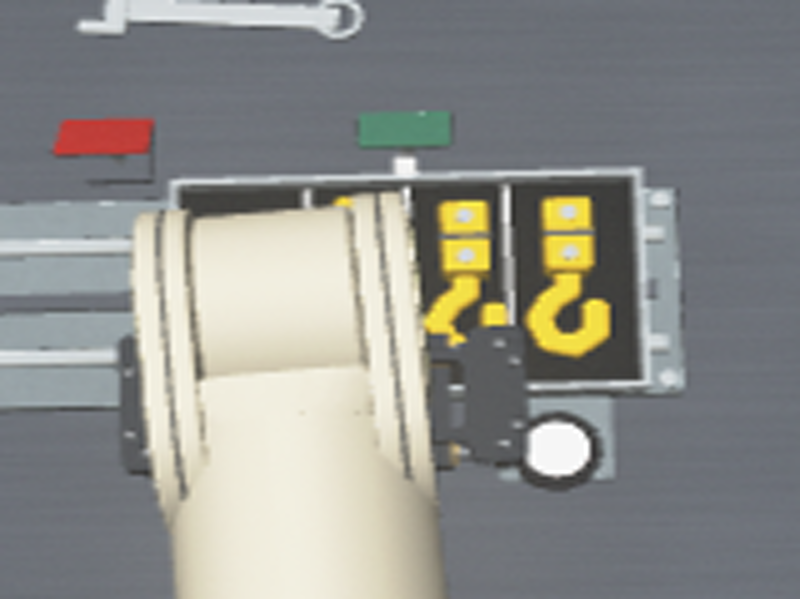

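Run:
```python
from h import *
f=lambda u,v:(230+u/5,130+v/4.28)
print(tri('top',f(557,449),'wrist',(431.5,209)))
print(tri('scene',(290+75/5,240+91/5),'wrist',(431.5,209)),pt('top',*f(557,449),.04))
print(rel([.529,-.150,.12],90))
```

```text
(array([ 0.52724394, -0.15293327,  0.02495996]), np.float64(0.003041875330934323))
(array([ 0.52672903, -0.15136699,  0.02398043]), np.float64(0.001921324298534286)) [ 0.5266752  -0.15330831  0.04      ]
(array([15.12, 12.1 , -0.6 ]), np.float64(0.10800893040617439))
```

Request:
drive_tool:
  motion:
    - [0,3,-0.2,0]
    - [1,6,-0.4,0]
    - [3,9,-0.5,0]
    - [6,12.2,-0.5,0]
    - [9,12.3,-0.5,0]
    - [12,12.3,-0.5,0]
    - [15,12.3,-0.5,0]
    - [17,12.3,-0.5,0]
    - [18.5,12.3,-0.5,0]
    - [18.5,12.3,-0.5,0]
    - [18.5,12.3,-0.5,0]
  grip: 255

```text
time: 44.77
ee_pos: [0.528, -0.1517, 0.0865]
eef_rot: [-0.706, -0.004, 0.708, -0.003]
ft_force: [0.5, -0.1, 1.0]
width: 0.0008
```

Request:
drive_tool:
  motion:
    - [0.5,0,0,0]
    - [1,0,0,0]
    - [1.5,0,0,0]
    - [2,0,0,0]
    - [2,0,0,0]

```text
time: 45.18
ee_pos: [0.5283, -0.152, 0.0666]
eef_rot: [-0.707, -0.003, 0.707, -0.003]
ft_force: [-0.8, -0.1, -0.8]
width: 0.0004
```

Tip at about z 0.047, with no contact so far.

Request:
drive_tool:
  motion:
    - [0.2,0,0,0]
    - [0.4,0,0,0]
    - [0.6,0,0,0]
    - [0.8,0,0,0]
    - [1,0,0,0]
    - [1,0,0,0]

```text
time: 45.68
ee_pos: [0.5287, -0.152, 0.0571]
eef_rot: [-0.707, -0.003, 0.707, -0.003]
ft_force: [-0.1, 0.8, -0.4]
width: 0.0002
```

Request:
drive_tool:
  motion:
    - [0.2,0,0,0]
    - [0.4,0,0,0]
    - [0.6,0,0,0]
    - [0.8,0,0,0]
    - [0.8,0,0,0]

```text
time: 46.1
ee_pos: [0.529, -0.1521, 0.0495]
eef_rot: [0.707, 0.003, -0.707, 0.003]
ft_force: [-0.5, -0.0, 2.7]
width: 0.0003
```

Request:
drive_tool:
  motion:
    - [0.2,0,0,0]
    - [0.4,0,0,0]
    - [0.6,0,0,0]
    - [0.6,0,0,0]
    - [0.6,0,0,0]

```text
time: 46.52
ee_pos: [0.5293, -0.1522, 0.0468]
eef_rot: [0.707, 0.003, -0.707, 0.004]
ft_force: [-16.4, 3.8, 41.4]
width: 0.0004
```

Run:
```python
from h import *
print(r.read_state()['ft_force'])
w=r.camera('wrist');s=r.camera('scene')
cv2.imwrite("pics/w25.png",np.hstack([cv2.resize(w[200:380,210:430,::-1],(480,400)),cv2.resize(s[230:290,280:330,::-1],(320,400),interpolation=cv2.INTER_CUBIC)]))
```

```text
[-16.38475556   3.8453379   41.43705658]
```

View pics/w25.png

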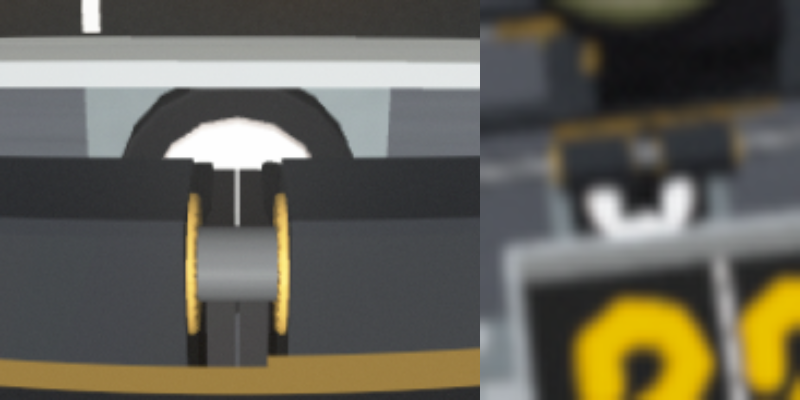

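Request:
drive_tool:
  motion:
    - [-1,0,0,0]
    - [-3,0,0,0]
    - [-6,0,0,0]
    - [-9,0,0,0]
    - [-12,0,0,0]
    - [-15,0,0,0]
    - [-18,0,1,0]
    - [-20,1,3,0]
    - [-20,2,6,0]
    - [-20,3,8,0]
    - [-20,3,8,0]
    - [-20,3,8,0]
    - [-20,3,8,0]

```text
time: 47.7
ee_pos: [0.4495, -0.1824, 0.2434]
eef_rot: [0.707, 0.003, -0.707, 0.003]
ft_force: [0.4, -0.5, -0.4]
width: 0.0006
```

```bash
python3 al.py 26
python3 - <<'E'
from h import *
s=r.camera('scene');cv2.imwrite("pics/f26.png",s[:,:,::-1])
E
```

```text
47.7 [ 0.44947979 -0.18243733  0.24341108] 0.000578024130168793 [ 0.44559826 -0.51447593 -0.38770921]
-103.3197142029122 0.20049117793018179
```

View pics/t26.png

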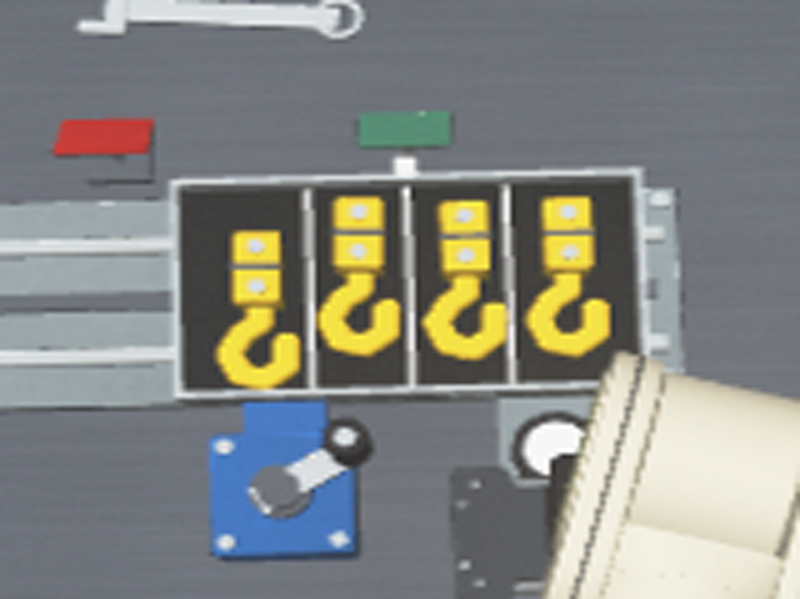

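View pics/f26.png

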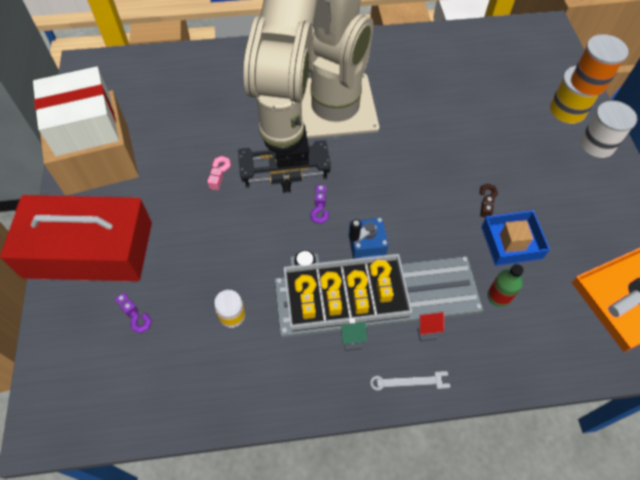

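```bash
python3 -c "
from bench import r
print(r.close_job())"
```

```text
the job is handed in; nothing more can be done
None
```

The job is done and handed in, at about 48 s on the robot's clock. There was no verdict, so the checks below are my own.

- **Carton and hooks:** The carton went into the blue bin. All four yellow hooks lie flat on the deck, one per lane.
- **Droop on the first hook:** It tipped ring-down in the grip while being carried. I laid it flat again on the deck by letting the ring touch first and following it down. It sits about 2 cm nearer the robot than the other three.
- **Crank:** I wound it about 3.4 turns clockwise by the black grip. In the last top view the white pointer and the centre of the green marker are at the same pixel column. The carriage stayed well away from the red marker.
- **Call button:** I pressed it until it stopped. The wrist read about 41 N vertically, against the 5 N needed, so I take it as fully down. I had no direct reading of the button joint, and did not measure that it sprang back.

The last pictures show the dark hook, paint tin, oil bottle and the pink and purple look-alikes where they started. The robot was clear of everything at the end. Earlier position estimates from the scene and top views disagreed by up to about 5 mm, and close wrist views backed the values I used.

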